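Index an end cap under a sprung driver and knock its dowel pin home

ROBOT

A 6-joint arm with a two-finger parallel gripper is mounted at the origin on a cart in front of the work surface, level with it; the furniture and walls round the work are solid. World frame = base frame: x ahead of the robot, y to its left, z up, the work surface at z = 0. Lengths are in m, angles in rad, forces in N, time in s.
With the tool pointing down it reaches from about 0.325 to 0.9 m from the base axis. Payload 6.1 kg.
Tool frame: the origin (TCP) lies on the centre line of the jaws, within the pads' length; the fingertips stand 22 mm ahead of it and the grasp point (between the pads) lies 3 mm ahead of it; z points along the fingers, y is the direction in which the jaws open and shut (so a half turn about z gives the same grasp; the last joint's range is limited). The gripper opens to 87 mm and grips with 3 to 60 N. Pads are 19 mm wide; open, the fingers measure 117 mm over their backs; the gripper's body (75 mm by 190 mm) begins 51 mm behind the grasp point.
Start: joints at [1.18, 0.22, 1.526, -0, 1.395, -0.126], TCP at [0.164, 0.603, 0.22] pointing down, gripper open.
Joint ranges: [-2.98, 2.98], [-0.91, 2.08], [0.09, 2.57], [-1.24, 4.39], [0.2, 2.65], [-2.68, 2.68]. Speed limits (rad/s): [2.57, 2.57, 3.01, 3.14, 3.14, 3.14].

INTERFACE

Orientations are given as a unit quaternion [w, x, y, z].
In Python, from station import status, get_image, ticket gives the robot as it stands. The module is installed in compiled form; this text tells all that it offers.
- The arm moves only by the shell command python3 -m pendant 'ROWS' [FORCE]. ROWS is JSON, a list of rows, each a list of 3 entries, a list of its own where there are three numbers: the shift along the tool's x, y, z in m, then the turn about the tool's z in rad, then the gripper command: -1 is fully open, 1 is shut, values between are in proportion. In form: [[[dx, dy, dz], turn, fingers], ...]. A call has 1 to 10 rows; each row is the pose to reach, as a shift and turn from the pose commanded when the call began, along the tool's axes at that moment; what a row does not reach only later rows make up. A row lasts 1/10 s, in which the tool goes at most 50 mm and 8.59 degrees, less where a joint would pass 70% of its speed; a pose out of reach is approached as far as the arm can. A call with a gripper value outside its range is refused whole. The fingers move at their own pace and stop on an object; FORCE is the grip in N (left out, the last holds). Time passes only in rows, so rows that repeat a pose let the fingers close. It gives the time, the measured TCP pose, the force and the opening at its end, in the units of the state.
- status.state(): the state, without advancing time (a new reading comes with each control period).
- get_image(name): name is "side" or "top" or "wrist"; returns a dict with "frame" (480x640x3 uint8, red, green, blue), "fx", "fy", "cx", "cy" (pixels), "dist" ([k1, k2, p1, p2, k3] as OpenCV has them; the pictures are not rectified), "position" and "orientation" of the camera in the world. Camera axes: x right, y up, looking along -z (the intrinsics and any distortion apply to the point x, -y, -z); pixel columns grow to the right and rows downward; lengths in m; the calibration is good to about 2 mm. A picture is of the moment at which its call begins. There is no depth.
- ticket.finish_job(): hands the job in, once; it reports no verdict.
The state is a dict: "t": time; "joint_positions": joint angles; "qvel": joint speeds; "effort": joint torques, N m; "ee_pos": TCP position; "tcp_rot": TCP orientation; "ft_force": force on the tool from outside, world axes, zero at the start; "torque": the same for the moment, N m; "width": finger opening in m.
Only numpy, scipy, OpenCV 4.12 (cv2) and the standard library are available. Lean on these libraries where they do the work, as an engineer would, in place of code of your own. Each camera call takes 0.05 s, during which the arm holds its last target.

TASK

One dowel pin of the end cap on the leaning indexing jig still stands proud. Turn the jig's table by its knob, click by click, until that pin stands under the sprung driver and the table has clicked in there, then knock the pin fully home with sharp, square blows of the mallet on the driver's head (pushing does not do it; do not touch the driver with the gripper). At the end stand the mallet upright on its head again where it stood, and do not knock over or shift the things standing around.

Things in the scene. Friction and masses are not known exactly. Their poses are not given: they have to be found in the camera images.
- table (a joint): angle (rad) of the jig's round index table (diameter 116 mm); grows counter-clockwise seen from above along its leaning axis. A spring plunger clicks it in every 0.5236 rad (30 degrees); one notch is at 0, where the proud pin stands exactly under the driver. Starts 2 to 4 clicks short of 0 (-1.05 to -2.1). About 3 N at the knob moves it a click; let go, it snaps into the nearest notch. Stops at -2.45 and 0.60
- knob (a point): centre of the grip of the table's black knob, a post of 17 mm diameter standing 46 mm over a radial arm of the table, 85 mm from the table's axis and parallel to it; the point is 17 mm below its top. It moves with the table; z is the table's axis, up. With the table at 0 it stands on the near right, 230 degrees counter-clockwise from the deck's uphill direction
- table_axis (a point): point on the table's axis at the height of the knob's grip point. Fixed on the jig: z is the table's axis, pointing up and leaning 30 degrees towards the jig's near side; x points uphill, away from the near side; y to the left. The driver's axis lies 29 mm uphill of it; its guide arm and column stand on the uphill side only, 23 mm to either side, the driver's top 59 mm above this point
- driver: sprung driver, a 0.2 kg steel plunger in a guide above the end cap's uphill corner. Origin: centre of the flat top (26 mm diameter) of its head; z is its axis, up, parallel to the table's (leans 30 degrees towards the near side); x uphill. At rest the head stands 8 mm out of the rim round it; it goes down 12 mm in all against a light spring (1 N) and comes back by itself
- rim (a point): centre of the top of the rubber ring (44 mm outer, 31 mm inner diameter) round the driver's head; axes as driver. The ring stops the mallet: a driver only pushed level with it leaves the pin about 4 mm proud. Only a quick blow flings the driver on and drives the pin home: about 1 mm a blow with the mallet at 0.35 m/s, 2 to 3 mm at 0.55 m/s; extra blows do no harm
- pin (a joint): how far (m) the proud dowel pin (6 mm diameter) stands out of its hole in the end cap: 0.0045 to 0.007 at the start, 0 when fully home; it stays where it is driven (grips with about 7 N)
- pin_top (a point): centre of the top of that pin, 29 mm from the table's axis; z is the pin's axis
- mallet: soft-face mallet, about 0.36 kg, standing on its head on the bench. Origin: centre of the head; z is the head's axis (vertical at the start); the handle runs from the head along -x. Head 64 mm long along z, 42 mm diameter, a flat face at either end, 32 mm from the origin; it stands on the lower face, which does the striking
- mallet_grip (a point): point in the mallet's handle 44 mm from the head's axis along -x, level with the head's centre (32 mm above the bench): the handle is a flat-sided black rubber grip, 16 mm thick across (y) and 26 mm high (z), from 21 to 142 mm from the head's axis. Hold it hard, close to the head: blows twist it in the grip, the more the further the mallet is driven on against the ring
- small_cylinder: bystander: small aluminium pneumatic cylinder, rod up, 53x52x106 mm, right of the jig; origin in the middle of its underside
- oiler: bystander: white oiler bottle with a spout, 51x50x152 mm, behind and left of the jig; origin in the middle of its underside
- grease: bystander: grease pot with screw lid, 69x69x54 mm, left of the oiler bottle; origin in the middle of its underside
Not all that is in view belongs to the job. What is shaped like the mallet but purple or yellow is not meant.

How it is judged:
On the way, in this order (a step that is already met when the one before it is completed fails the run):
1. the table has been turned until the proud pin is under the driver, clicked in there (value of joint table between -0.1 and 0.1 rad), for 0.3 s.
2. the pin is knocked home (value of joint pin below 0.0015 m), for 0.2 s.
At the end, for the whole second after the job is handed in: the pin stands less than 1.5 mm proud, the table is clicked in with that pin under the driver (within 0.1 rad), and the mallet stands upright on its head on the bench within 60 mm of where it stood (all of step 1 and value of joint pin below 0.0015 m and angle between mallet's own z axis and vertical below 0.12 rad and height (world z) of mallet below 0.038 m and distance of mallet from where it was at the start of the episode below 0.06 m); the robot touches nothing.
It fails at once if the driver is touched by the gripper or arm instead of the mallet (contact force between any of the fingers, the arm and driver above 1 N).
It fails at once if the driver is hit askew, with the mallet's head more than about 20 degrees off the driver's axis (contact force between mallet and driver above 2 N and angle between the z axis of mallet and the z axis of driver, either way round above 0.35 rad).
It fails at once if a bystander is knocked over or shifted by more than 30 mm (angle between any of small_cylinder, oiler, grease's own z axis and vertical above 0.3 rad or distance of any of small_cylinder, oiler, grease from where it was at the start of the episode above 0.03 m).
It also fails if it takes over 72 s, if anything falls off the work surface, if the arm or the gripper's body presses on something with over 40 N, if the wrist force passes 120 N, or if a joint passes its speed limit or range.

## Working session

There is one attempt and no reset: what is moved stays moved. The work goes in short steps, Python scripts to look and compute and a shell command to move; the robot and the scene stay as the last step left them, time stands still between calls to the robot, and variables do not carry over. Pictures are saved under pics/ and viewed, and the job is handed in when it is done.

```bash
mkdir -p pics; python3 - <<'E'
from station import status,get_image
import cv2
print(status.state())
for n in("side","top","wrist"):
    g=get_image(n); cv2.imwrite(f"pics/{n}0.png",g["frame"][:,:,::-1])
    print(n,{k:v for k,v in g.items() if k!="frame"})
E
```

```text
{'t': 0.0, 'joint_positions': array([ 1.17991968e+00,  2.21253767e-01,  1.52763607e+00,  6.10007392e-06,
        1.39470761e+00, -1.26076088e-01]), 'qvel': array([-0.0005646 ,  0.00160004, -0.00110952, -0.00033391, -0.00034625,
        0.00163419]), 'effort': array([-4.02568403e-04, -4.94617939e+01, -3.87375927e+01,  6.96972711e-02,
        5.75392228e-02, -1.68952402e-04]), 'ee_pos': array([0.16331286, 0.60261859, 0.21850695]), 'tcp_rot': array([-2.59122957e-04,  1.32014256e-01,  9.91247311e-01, -9.68329891e-04]), 'ft_force': array([-0.28851261, -0.43374938, -0.1955583 ]), 'torque': array([0.04827134, 0.04544972, 0.00348392]), 'width': 0.08690328836135718}
side {'fx': 540.2224755160138, 'fy': 540.2224755160138, 'cx': 308.31494195935454, 'cy': 239.8107870371731, 'dist': array([-0.12305333,  0.        ,  0.        ,  0.        ,  0.        ]), 'position': array([ 0.26846433, -1.35135901,  0.82116737]), 'orientation': array([ 0.83661834,  0.54078589, -0.0558118 , -0.06712239])}
top {'fx': 555.759039934005, 'fy': 555.759039934005, 'cx': 330.1690340130308, 'cy': 232.2641283721499, 'dist': array([-0.13641017,  0.        ,  0.        ,  0.        ,  0.        ]), 'position': array([0.15474039, 0.11224832, 1.80037312]), 'orientation': array([ 0.70786388,  0.07803815, -0.0769317 , -0.69779674])}
wrist {'fx': 333.36869653020887, 'fy': 333.36869653020887, 'cx': 319.2608945856627, 'cy': 240.70278807098592, 'dist': array([-0.04805108,  0.        ,  0.        ,  0.        ,  0.        ]), 'position': array([0.08386342, 0.62420119, 0.38443115]), 'orientation': array([ 0.78498295, -0.11982875, -0.09119851,  0.60093733])}
```

View pics/side0.png

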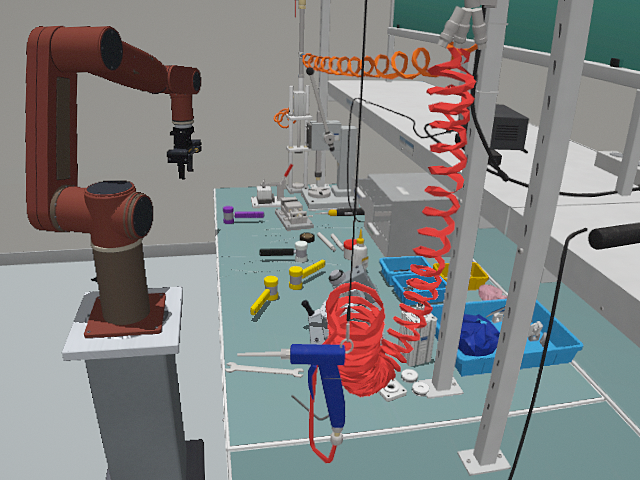

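View pics/top0.png

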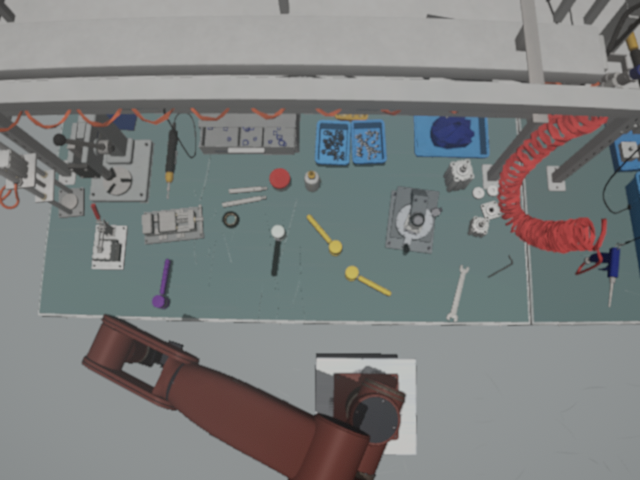

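View pics/wrist0.png

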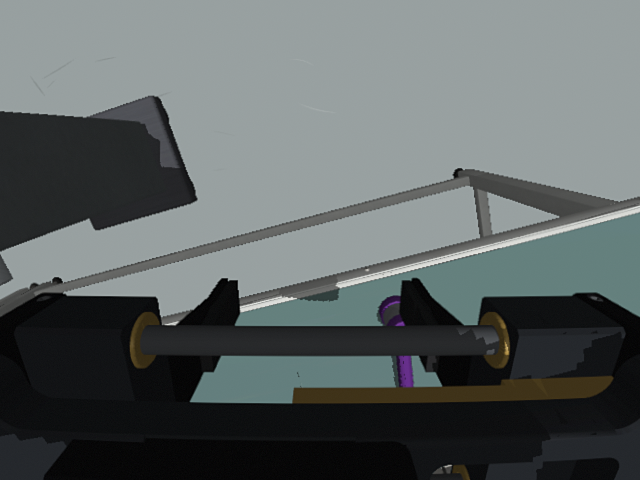

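```bash
cat > h.py <<'E'
import numpy as np,cv2
from scipy.spatial.transform import Rotation as R
from station import status,get_image
def rot(q): return R.from_quat(np.r_[q[1:],q[0]])
F=np.diag([1,-1,-1.])
def K(g): return np.array([[g["fx"],0,g["cx"]],[0,g["fy"],g["cy"]],[0,0,1]])
def ray(g,u,v):
    p=cv2.undistortPoints(np.array([[[u,v]]],float),K(g),np.array(g["dist"]))[0,0]
    d=rot(g["orientation"]).apply(F@np.array([p[0],p[1],1])); return np.array(g["position"]),d/np.linalg.norm(d)
def onz(g,u,v,z):
    o,d=ray(g,u,v); return o+d*(z-o[2])/d[2]
def proj(g,P):
    P=np.atleast_2d(P).astype(float)
    Rm=F@rot(g["orientation"]).as_matrix().T
    t=-Rm@np.array(g["position"])
    return cv2.projectPoints(P,cv2.Rodrigues(Rm)[0],t,K(g),np.array(g["dist"]))[0][:,0]
def tri(rs):
    A=np.zeros((3,3));b=np.zeros(3)
    for o,d in rs:
        M=np.eye(3)-np.outer(d,d);A+=M;b+=M@o
    return np.linalg.solve(A,b)
def crop(g,u0,v0,u1,v1,s,name):
    im=cv2.resize(g["frame"][v0:v1,u0:u1,::-1],None,fx=s,fy=s,interpolation=cv2.INTER_CUBIC)
    for u in range((u0//20+1)*20,u1,20):
        cv2.putText(im,str(u),(int((u-u0)*s),8),0,.3,(0,0,255),1);im[10:16,int((u-u0)*s)]=(0,0,255)
    for v in range((v0//20+1)*20,v1,20):
        cv2.putText(im,str(v),(0,int((v-v0)*s)),0,.3,(0,0,255),1);im[int((v-v0)*s),20:26]=(0,0,255)
    cv2.imwrite("pics/"+name,im)
def load(n):
    import pickle; return pickle.load(open(f"{n}.pkl","rb"))
def save(n,f):
    import pickle; g=get_image(n); pickle.dump(g,open(f"{f}.pkl","wb")); return g
E
python3 - <<'E'
from h import *
g=save("side","s0"); crop(g,220,220,420,400,4,"s0a.png")
t=save("top","t0"); crop(t,370,170,490,270,6,"t0a.png"); crop(t,210,160,350,290,5,"t0b.png")
E
```

```text
(no output)
```

View pics/s0a.png

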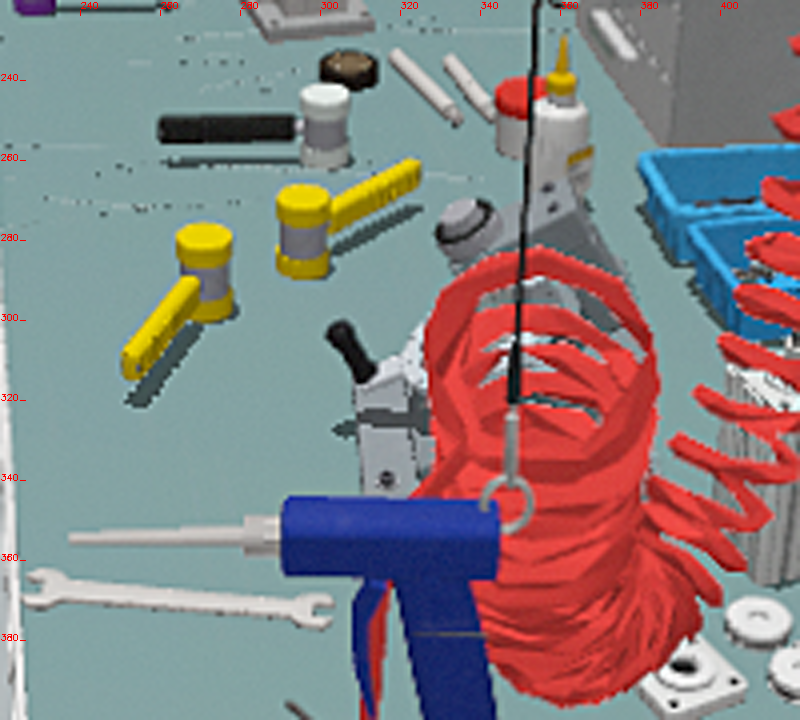

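View pics/t0a.png

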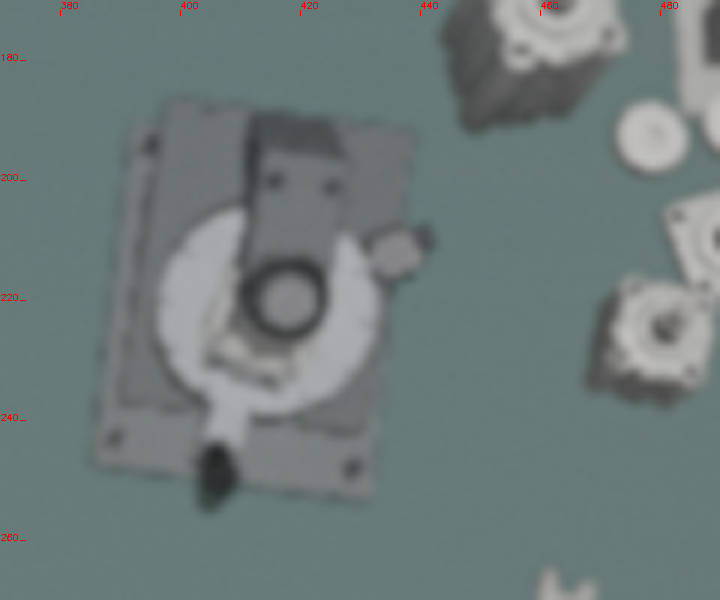

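View pics/t0b.png

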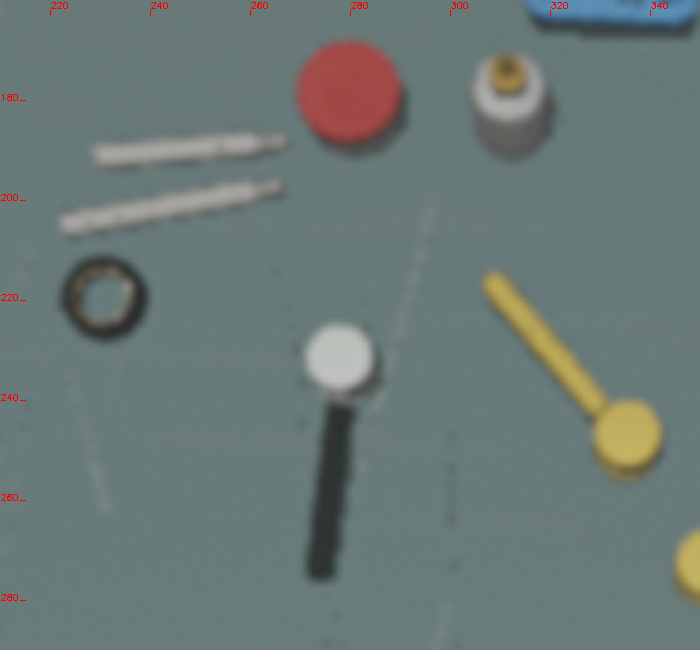

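```bash
python3 - <<'E'
from h import *
from scipy.optimize import least_squares
g=load("s0");t=load("t0")
D=tri([ray(g,336.3,275),ray(t,417.6,219.3)]);print("D",D,proj(g,D),proj(t,D))
k=tri([ray(g,304.5,302),ray(t,404.8,251.5)]);print("knobtop",k,proj(g,k),proj(t,k))
# jig near edge corners at z guess
for z in(0.0,0.02,.04):
    a=onz(t,385,247,z);b=onz(t,431,253.3,z);d=b-a;print(z,a,b,np.linalg.norm(d),"uphill yaw",np.degrees(np.arctan2(d[1],d[0]))+90)
M0=onz(t,277.6,231.5,.064);H=onz(t,274,275,.045);print("mallet top",M0,"handle end",H)
print(tri([ray(g,324.3,243.5),ray(t,277.6,231.5)]))
e=onz(t,274,275.5,.045);b=onz(t,278,242,.045);print("handle yaw head->",np.degrees(np.arctan2(*(b-e)[1::-1])))
E
```

```text
D [ 0.56502672 -0.14758769  0.16820856] [[335.6064961  275.17276769]] [[417.67168143 218.695212  ]]
knobtop [ 0.48520327 -0.11946938  0.07673646] [[302.80988198 302.35478039]] [[404.90384158 250.04031978]]
0.0 [ 0.50926433 -0.0638823   0.        ] [ 0.49006278 -0.21643023  0.        ] 0.15375165816994876 uphill yaw -7.174216626902563
0.02 [ 0.50532599 -0.0619257   0.02      ] [ 0.48633775 -0.21277901  0.02      ] 0.15204366045936113 uphill yaw -7.174216626902506
0.04 [ 0.50138765 -0.05996909  0.04      ] [ 0.48261272 -0.20912778  0.04      ] 0.15033566274877347 uphill yaw -7.174216626902535
mallet top [0.54236699 0.28635201 0.064     ] handle end [0.40434179 0.2949316  0.045     ]
[0.58602009 0.28351532 0.05323628]
handle yaw head-> -4.775508218382432
```

```bash
python3 - <<'E'
from h import *
from scipy.optimize import least_squares
g=load("s0");t=load("t0")
print("mallet top",tri([ray(g,301,243.5),ray(t,277.6,231.5)]))
def model(p):
    ps,ph=p[3:5]; D=p[:3]; c,s=np.cos(ps),np.sin(ps); a=np.pi/6
    u=np.array([np.cos(a)*c,np.cos(a)*s,.5]);n=np.array([-.5*c,-.5*s,np.cos(a)]);v=np.cross(n,u)
    T=D-.029*u-.059*n
    return D,T,u,v,n,T+.085*(np.cos(ph)*u+np.sin(ph)*v)+.017*n
def res(p):
    D,T,u,v,n,k=model(p)
    return np.r_[(proj(g,D)-[336.6,275.4]).ravel(),(proj(t,D)-[417.6,219.3]).ravel(),(proj(g,k)-[304.7,302])[0],(proj(t,k)-[404.8,251.])[0],(p[3]+np.radians(7.2))*20]
r=least_squares(res,[.565,-.147,.168,-.12,2.9]);print(r.x,np.degrees(r.x[3:]),"table",np.degrees(r.x[4])-230);print(np.round(res(r.x),2))
D,T,u,v,n,k=model(r.x);print("T",T,"grip",k-.017*n)
E
```

```text
mallet top [0.54467802 0.2864293  0.06234348]
[ 0.56313712 -0.14727003  0.16827053 -0.11815648  2.92591032] [ -6.76986745 167.64231238] table -62.3576876151499
[-1.73 -0.26 -0.02 -0.01 -0.16  0.66  0.29 -2.33  0.15]
T [ 0.5674918  -0.14778697  0.10267503] grip [ 0.49823096 -0.12124614  0.06115973]
```

```bash
cat >> h.py <<'E'
def delta(P,yaw=None):
    """tool-frame shift to reach world TCP P; yaw = world heading of tool y (mod 180)"""
    s=status.state(); r=rot(s["tcp_rot"]); d=r.inv().apply(np.array(P)-s["ee_pos"]); y=r.apply([0,1,0])
    h=np.degrees(np.arctan2(y[1],y[0])); t=None
    if yaw is not None:
        t=-np.radians((yaw-h+90)%180-90)   # tool z is down: positive turn = cw from above
    print("pos",s["ee_pos"].round(4),"y-heading",round(h,1),"delta",d.round(4),"turn",t,"t",s["t"],"F",s["ft_force"].round(1),"w",round(s["width"],4),"j6",s["joint_positions"].round(2))
E
python3 - <<'E'
from h import *
delta([.50,-.13,.30],77)
delta([.45,.2,.30],83)
E
```

```text
pos [0.1635 0.6029 0.2191] y-heading 74.8 delta [-0.5166 -0.6194 -0.0804] turn -0.037910157975979644 t 0.25 F [ 0.   1.1 -0.7] w 0.0869 j6 [ 1.18  0.22  1.53 -0.    1.39 -0.13]
pos [0.1635 0.6029 0.2191] y-heading 74.8 delta [-0.382  -0.314  -0.0807] turn -0.1426299130956394 t 0.25 F [ 0.   1.1 -0.7] w 0.0869 j6 [ 1.18  0.22  1.53 -0.    1.39 -0.13]
```

```bash
python3 -m pendant '[[[-0.38,-0.31,-0.08],0,-1],[[-0.38,-0.31,-0.08],0,-1],[[-0.38,-0.31,-0.08],0,-1],[[-0.38,-0.31,-0.08],0,-1],[[-0.38,-0.31,-0.08],0,-1],[[-0.38,-0.31,-0.08],0,-1],[[-0.38,-0.31,-0.08],0,-1],[[-0.38,-0.31,-0.08],0,-1],[[-0.38,-0.31,-0.08],0,-1],[[-0.38,-0.31,-0.08],0,-1]]' 10; python3 -c "
from h import *
delta([.47,-.13,.30],77)"
```

```text
t: 1.25
ee_pos: [0.4501, 0.2026, 0.3003]
tcp_rot: [0.0, 0.132, 0.991, 0.0]
ft_force: [1.4, 1.1, 0.0]
width: 0.0868
pos [0.4501 0.2026 0.3003] y-heading 74.8 delta [-1.064e-01 -3.158e-01  2.000e-04] turn -0.03822377152080287 t 1.25 F [1.4 1.1 0. ] w 0.0868 j6 [ 0.26 -0.14  1.75 -0.    1.53 -1.04]
```

```bash
python3 - <<'E'
from h import *
g=save("wrist","w1");cv2.imwrite("pics/w1.png",g["frame"][:,:,::-1])
E
python3 -m pendant '[[[-0.106,-0.316,0],-0.04,-1],[[-0.106,-0.316,0],-0.04,-1],[[-0.106,-0.316,0],-0.04,-1],[[-0.106,-0.316,0],-0.04,-1],[[-0.106,-0.316,0],-0.04,-1],[[-0.106,-0.316,0],-0.04,-1],[[-0.106,-0.316,0],-0.04,-1],[[-0.106,-0.316,0],-0.04,-1]]'; python3 - <<'E'
from h import *
g=save("wrist","w2");cv2.imwrite("pics/w2.png",g["frame"][:,:,::-1]); save("top","t2");save("side","s2")
E
```

```text
t: 2.1
ee_pos: [0.4685, -0.1318, 0.2993]
tcp_rot: [-0.0, 0.115, 0.993, -0.001]
ft_force: [0.2, 0.1, -0.4]
width: 0.0871
```

View pics/w1.png

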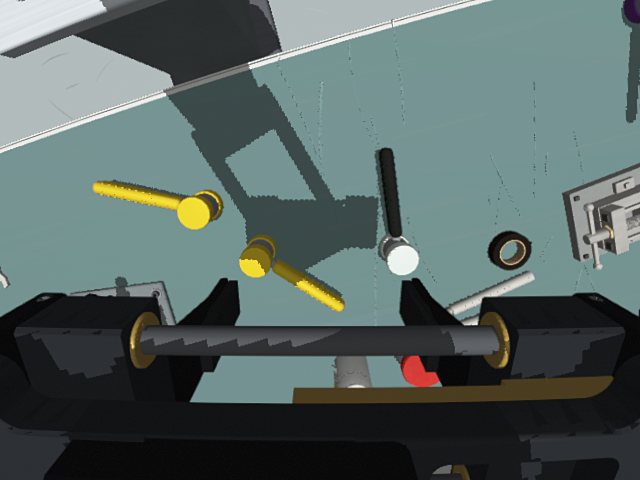

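View pics/w2.png

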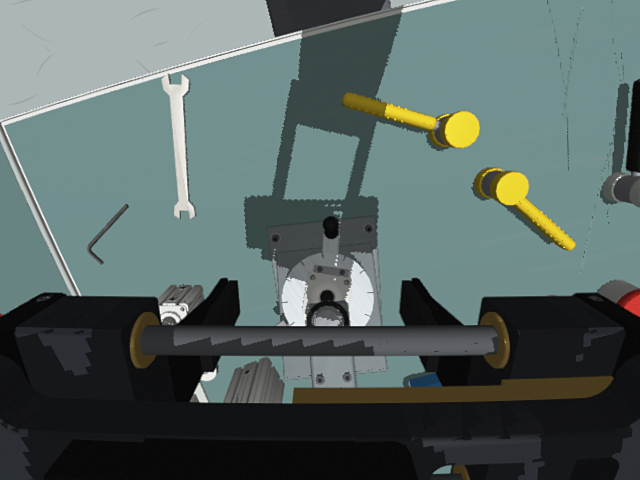

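```bash
python3 - <<'E'
from h import *
g=load("w2");crop(g,260,200,400,330,5,"w2a.png")
g=load("w1");crop(g,350,130,450,290,4,"w1a.png")
g=load("s2");crop(g,280,250,360,330,8,"s2a.png")
E
```

```text
(no output)
```

View pics/w2a.png

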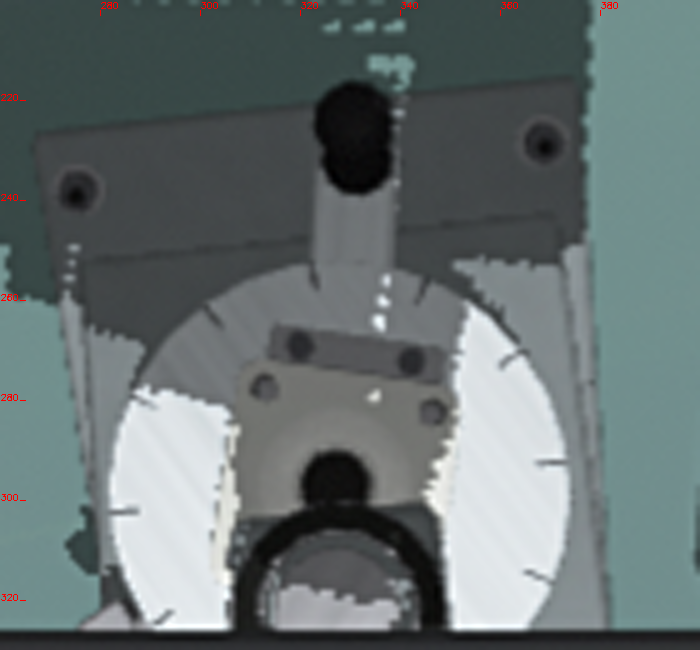

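View pics/w1a.png

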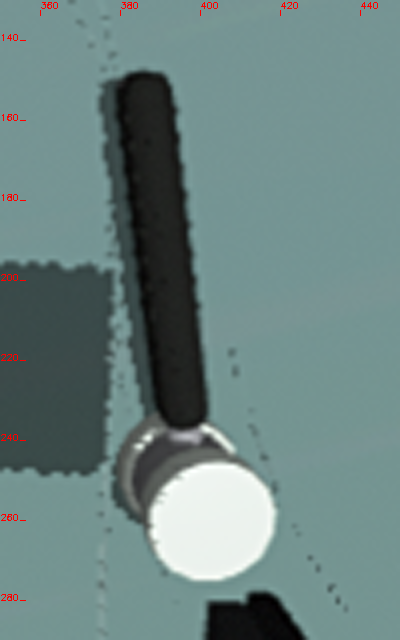

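View pics/s2a.png

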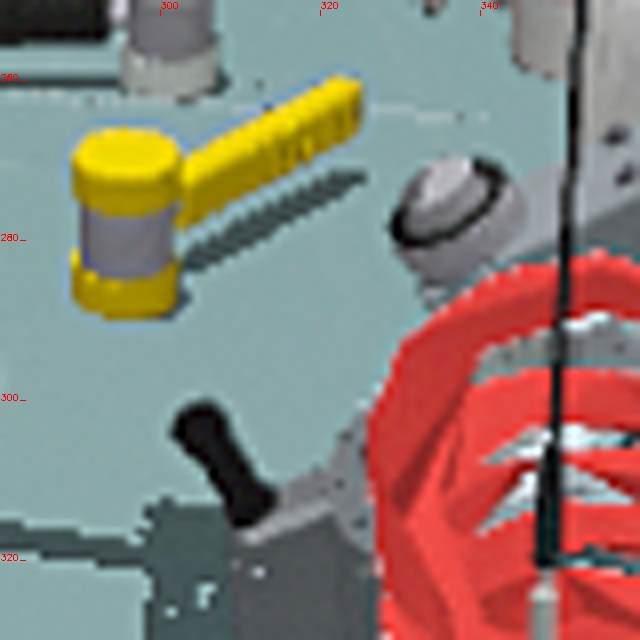

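```bash
cat > fit.py <<'E'
from h import *
from scipy.optimize import least_squares
g=load("s0");t=load("t0");w=load("w2")
a=onz(w,275,238,.01);b=onz(w,369,228,.01);d=b-a;yw=np.degrees(np.arctan2(d[1],d[0]))-90;print("yaw holes",yw,np.linalg.norm(d))
def model(p):
    ps,ph=p[3:5]; D=p[:3]; c,s=np.cos(ps),np.sin(ps); a=np.pi/6
    u=np.array([np.cos(a)*c,np.cos(a)*s,.5]);n=np.array([-.5*c,-.5*s,np.cos(a)]);v=np.cross(n,u)
    T=D-.029*u-.059*n
    return D,T,u,v,n,T+.085*(np.cos(ph)*u+np.sin(ph)*v)+.017*n
def res(p):
    D,T,u,v,n,k=model(p)
    return np.r_[(proj(g,D)-[336.1,273]).ravel(),(proj(t,D)-[417.7,219.3]).ravel(),(proj(g,k)-[305,302.2])[0],(proj(t,k)-[404.8,251.])[0],(proj(w,D)[0,0]-328)/2,(proj(w,k)-[330.8,223.4])[0]/1.5,(p[3]-np.radians((yw-7.2)/2))*30]
if __name__=="__main__":
    r=least_squares(res,[.565,-.147,.168,-.12,2.9]);print(r.x.round(4),np.degrees(r.x[3:]),"table",np.degrees(r.x[4])-230);print(np.round(res(r.x),2))
    D,T,u,v,n,k=model(r.x);print("T",T,"grip",k-.017*n, "knobtop",k)
    x=r.x.copy();x[4]=np.radians(170);np.save("jig.npy",x)
    for f in(170,185,200,215,230,235,240): 
        x[4]=np.radians(f);D,T,u,v,n,k=model(x)
        tg=-np.sin(x[4])*u+np.cos(x[4])*v
        print(f,(k-.017*n).round(4),"top",k.round(4),"tangent heading",np.degrees(np.arctan2(tg[1],tg[0])).round(1))
    # cylinder
    for z in(.106,.09):print("cyl",onz(t,480.5,226.5,z))
    print("mallet tri",tri([ray(g,301,244.2),ray(t,277.6,231.5),ray(load("w1"),403,260)]), "w1 only z .064",onz(load("w1"),403,260,.064))
    w1=load("w1");A=onz(w1,386,149,.045);B=onz(w1,395,236,.045);print(A,B,"heading",np.degrees(np.arctan2(*(B-A)[1::-1])))
E
python3 fit.py
```

```text
yaw holes -6.8153608020797805 0.13436837539258514
[ 0.5628 -0.1452  0.1717 -0.1223  2.9778] [ -7.00987372 170.61369711] table -59.38630288742789
[-1.48  0.61 -0.62 -0.17 -0.87 -0.12  1.   -2.04 -0.11  0.2   0.37 -0.  ]
T [ 0.56713268 -0.14573714  0.10608722] grip [ 0.49674078 -0.12311473  0.06415624] knobtop [ 0.48830432 -0.12207739  0.07887867]
170 [ 0.497  -0.1222  0.0642] top [ 0.4885 -0.1212  0.079 ] tangent heading -105.7
185 [ 0.4934 -0.1441  0.0637] top [ 0.485  -0.1431  0.0785] tangent heading -92.7
200 [ 0.4949 -0.1661  0.0662] top [ 0.4865 -0.1651  0.0809] tangent heading -79.5
215 [ 0.5013 -0.1868  0.0713] top [ 0.4929 -0.1857  0.086 ] tangent heading -65.8
230 [ 0.5122 -0.2046  0.0788] top [ 0.5038 -0.2036  0.0935] tangent heading -51.1
235 [ 0.5167 -0.2097  0.0817] top [ 0.5083 -0.2087  0.0964] tangent heading -46.0
240 [ 0.5216 -0.2143  0.0848] top [ 0.5132 -0.2133  0.0996] tangent heading -40.7
cyl [ 0.55839    -0.35758089  0.106     ]
cyl [ 0.56220167 -0.3620175   0.09      ]
mallet tri [0.54578769 0.28809852 0.05956424] w1 only z .064 [0.54543895 0.28899007 0.064     ]
[0.40546604 0.29958837 0.045     ] [0.51758008 0.28818259 0.045     ] heading -5.808930966693517
```

```bash
cat > plan.py <<'E'
from fit import *
import sys
x=np.load("jig.npy")
def tgt(f,out=.003,dz=.016):
    x[4]=np.radians(f);D,T,u,v,n,k=model(x);grip=k-.017*n
    r=np.cos(x[4])*u+np.sin(x[4])*v;r[2]=0
    P=(k+grip)/2+out*r;P[2]=grip[2]+dz
    tg=-np.sin(x[4])*u+np.cos(x[4])*v
    return P,np.degrees(np.arctan2(tg[1],tg[0]))
E
python3 - <<'E'
from plan import *
P,h=tgt(170);print(P,h);delta([P[0],P[1],.125],h);delta(P,h)
E
```

```text
yaw holes -6.8153608020797805 0.13436837539258514
[ 0.49028793 -0.12089223  0.08023289] -105.69207762126318
pos [ 0.4687 -0.1276  0.2995] y-heading 77.1 delta [-0.0196  0.0113  0.1745] turn 0.04866396258736093 t 2.25 F [ 0.3  0.1 -0.5] w 0.0873 j6 [-0.43 -0.16  1.77  0.    1.53 -1.77]
pos [ 0.4687 -0.1276  0.2995] y-heading 77.1 delta [-0.0197  0.0112  0.2192] turn 0.04866396258736093 t 2.25 F [ 0.3  0.1 -0.5] w 0.0873 j6 [-0.43 -0.16  1.77  0.    1.53 -1.77]
```

```bash
python3 -m pendant '[[[-0.020,0.011,0.05],0.05,0.22],[[-0.020,0.011,0.10],0.05,0.22],[[-0.020,0.011,0.15],0.05,0.22],[[-0.020,0.011,0.175],0.05,0.22],[[-0.020,0.011,0.175],0.05,0.22]]'; python3 - <<'E'
from h import *
g=save("wrist","w3");crop(g,200,150,460,340,3,"w3.png");g=save("side","s3");crop(g,260,220,380,320,6,"s3.png")
from plan import *
P,h=tgt(170);delta(P,h)
E
```

```text
t: 2.75
ee_pos: [0.487, -0.1185, 0.1197]
tcp_rot: [-0.005, 0.136, 0.991, 0.001]
ft_force: [-0.2, 0.8, 0.4]
width: 0.055
yaw holes -6.8153608020797805 0.13436837539258514
pos [ 0.4911 -0.1207  0.1254] y-heading 74.4 delta [ 0.0007 -0.0004  0.0451] turn 0.0009375437889302754 t 2.85 F [0.4 0.5 1.4] w 0.047 j6 [-0.4   0.03  1.93  0.    1.19 -1.7 ]
```

View pics/w3.png

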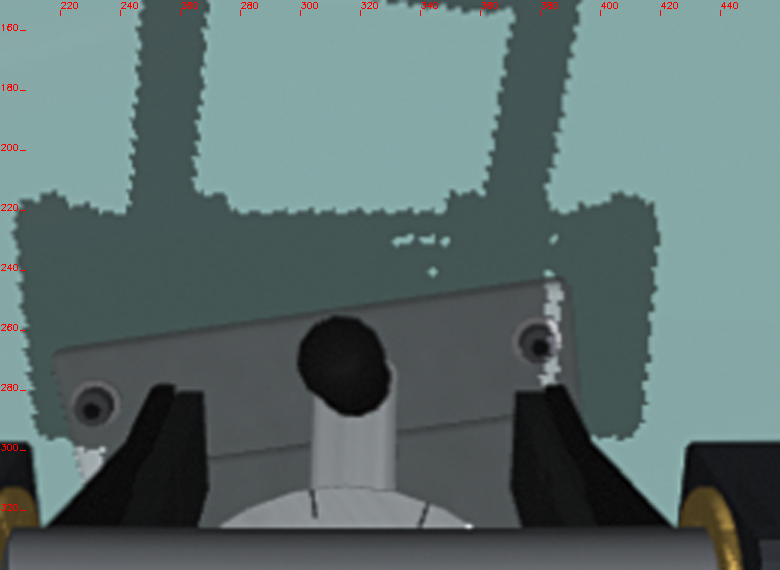

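View pics/s3.png

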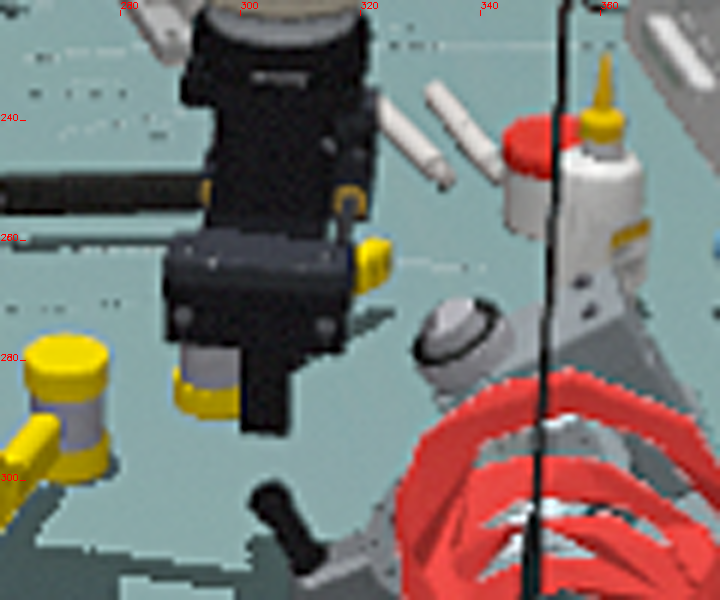

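```bash
python3 -m pendant '[[[0.0,0.0,0.02],0,0.22],[[0.0,0.0,0.04],0,0.22],[[0.0,0.0,0.045],0,0.22],[[0.0,0.0,0.045],0,0.22]]'; python3 - <<'E'
from plan import *
g=save("wrist","w4");crop(g,200,150,460,340,3,"w4.png");g=save("side","s4");crop(g,260,220,380,320,6,"s4.png")
s=status.state();P,h=tgt(170);delta(P,h)
P0=s["ee_pos"];r=rot(s["tcp_rot"])
for i,f in enumerate(range(174,242,4)):
    Q,_=tgt(f);print(f,r.inv().apply(Q-P).round(4),"turn",round(-np.radians(31*(f-170)/60),2))
E
```

```text
t: 3.25
ee_pos: [0.4917, -0.1219, 0.0812]
tcp_rot: [0.001, 0.137, 0.991, -0.0]
ft_force: [-0.5, -1.1, 0.2]
width: 0.0346
yaw holes -6.8153608020797805 0.13436837539258514
pos [ 0.4922 -0.1223  0.0818] y-heading 74.3 delta [0.0023 0.0008 0.0015] turn -0.0006585759686897006 t 3.35 F [ 0.  -0.2 -0.1] w 0.0343 j6 [-0.4   0.08  1.95  0.    1.1  -1.7 ]
174 [-0.0002 -0.0061  0.0004] turn -0.04
178 [-0.0008 -0.0122  0.0006] turn -0.07
182 [-0.0017 -0.0183  0.0006] turn -0.11
186 [-0.003  -0.0243  0.0004] turn -0.14
190 [-0.0046 -0.0302  0.    ] turn -0.18
194 [-0.0066 -0.036  -0.0006] turn -0.22
198 [-0.009  -0.0416 -0.0014] turn -0.25
202 [-0.0117 -0.047  -0.0024] turn -0.29
206 [-0.0147 -0.0522 -0.0036] turn -0.32
210 [-0.018  -0.0572 -0.005 ] turn -0.36
214 [-0.0215 -0.0619 -0.0065] turn -0.4
218 [-0.0254 -0.0664 -0.0083] turn -0.43
222 [-0.0295 -0.0705 -0.0101] turn -0.47
226 [-0.0338 -0.0743 -0.0122] turn -0.5
230 [-0.0383 -0.0778 -0.0144] turn -0.54
234 [-0.0431 -0.0809 -0.0167] turn -0.58
238 [-0.048  -0.0836 -0.0191] turn -0.61
```

View pics/w4.png

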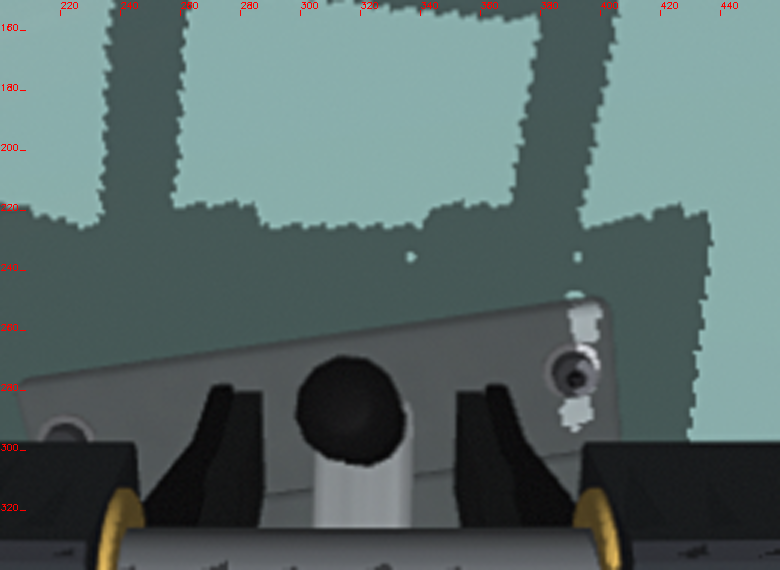

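View pics/s4.png

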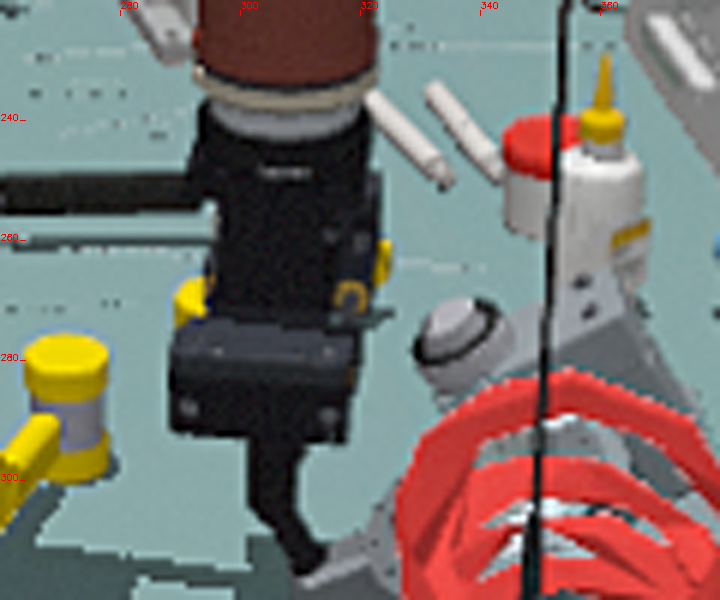

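```bash
python3 -m pendant '[[[0,-0.006,0.001],-0.04,0.22],[[-0.001,-0.012,0.001],-0.07,0.22],[[-0.002,-0.018,0.001],-0.11,0.22],[[-0.003,-0.024,0],-0.14,0.22],[[-0.005,-0.030,0],-0.18,0.22],[[-0.007,-0.036,0],-0.22,0.22],[[-0.009,-0.042,-0.001],-0.25,0.22],[[-0.012,-0.047,-0.002],-0.29,0.22],[[-0.015,-0.052,-0.004],-0.32,0.22],[[-0.018,-0.057,-0.005],-0.36,0.22]]'; python3 - <<'E'
from plan import *
g=save("wrist","w5");crop(g,200,150,460,340,3,"w5.png");g=save("top","t5");crop(g,370,170,490,270,6,"t5.png")
s=status.state();P,h=tgt(210);delta(P,h)
P0=s["ee_pos"];r=rot(s["tcp_rot"])
for i,f in enumerate(range(214,246,4)):
    Q,_=tgt(f);print(f,r.inv().apply(Q-P).round(4),"turn",round(-np.radians(31*(f-210)/60),2))
E
```

```text
t: 4.35
ee_pos: [0.4939, -0.1825, 0.0867]
tcp_rot: [0.001, -0.043, 0.999, -0.001]
ft_force: [0.5, 0.2, 0.6]
width: 0.0339
yaw holes -6.8153608020797805 0.13436837539258514
pos [ 0.494  -0.1829  0.0867] y-heading 94.9 delta [0.0018 0.0022 0.0014] turn -0.25632797592203976 t 4.45 F [-0.6 -0.2  0.5] w 0.0338 j6 [-0.5   0.12  1.9  -0.    1.11 -2.16]
214 [-0.0017 -0.0057 -0.0016] turn -0.04
218 [-0.0037 -0.0112 -0.0033] turn -0.07
222 [-0.0061 -0.0165 -0.0052] turn -0.11
226 [-0.0088 -0.0216 -0.0072] turn -0.14
230 [-0.0119 -0.0264 -0.0094] turn -0.18
234 [-0.0152 -0.031  -0.0117] turn -0.22
238 [-0.0188 -0.0353 -0.0142] turn -0.25
242 [-0.0227 -0.0392 -0.0167] turn -0.29
```

View pics/w5.png

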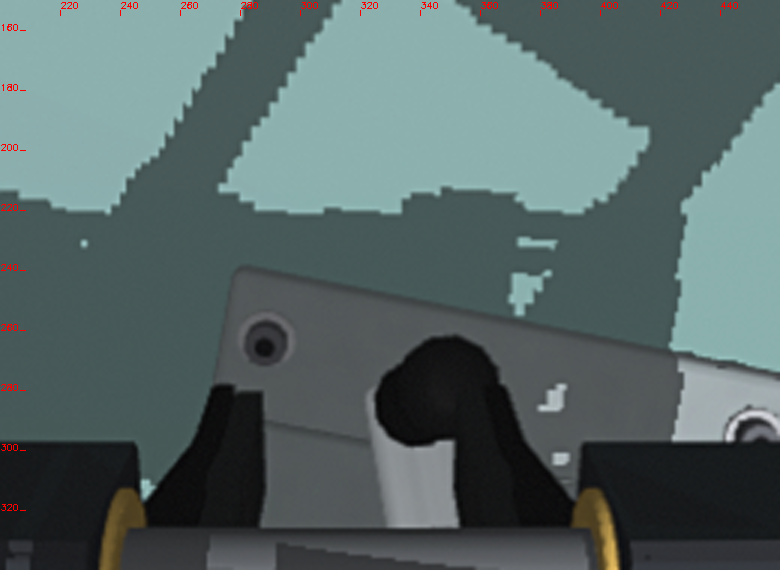

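View pics/t5.png

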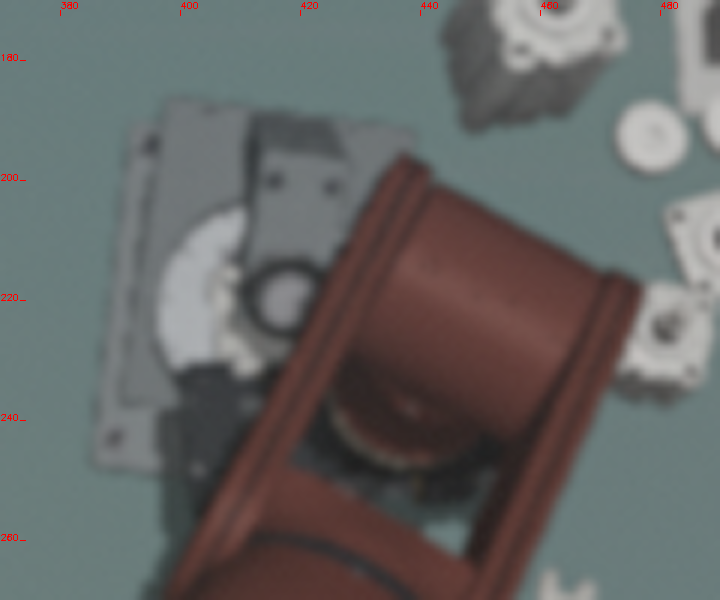

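```bash
python3 -m pendant '[[[-0.002,-0.006,-0.002],-0.04,0.22],[[-0.004,-0.011,-0.003],-0.07,0.22],[[-0.006,-0.016,-0.005],-0.11,0.22],[[-0.009,-0.022,-0.007],-0.14,0.22],[[-0.012,-0.026,-0.009],-0.18,0.22],[[-0.015,-0.031,-0.012],-0.22,0.22],[[-0.017,-0.033,-0.013],-0.22,0.22],[[-0.017,-0.033,-0.013],-0.22,0.22]]'; python3 - <<'E'
from plan import *
g=save("wrist","w6");crop(g,200,150,460,340,3,"w6.png")
delta(tgt(230)[0])
E
```

```text
t: 5.25
ee_pos: [0.513, -0.2133, 0.0985]
tcp_rot: [0.001, -0.151, 0.989, -0.0]
ft_force: [-1.2, 0.4, -0.1]
width: 0.0337
yaw holes -6.8153608020797805 0.13436837539258514
pos [ 0.5126 -0.213   0.0981] y-heading 107.4 delta [0.0042 0.0086 0.0034] turn None t 5.3 F [-0.4 -0.  -0.3] w 0.0338 j6 [-0.54  0.17  1.82  0.    1.15 -2.41]
```

View pics/w6.png

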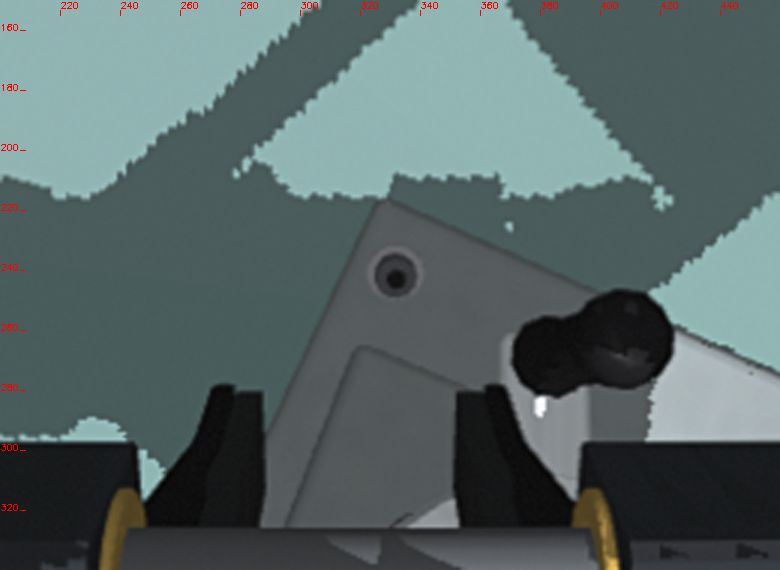

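```bash
python3 -m pendant '[[[0,0,-0.04],0,0.22],[[0.01,0,-0.08],0.15,0.22],[[0.02,0,-0.08],0.3,0.22],[[0.02,0,-0.08],0.45,0.22],[[0.02,0,-0.08],0.6,0.22],[[0.02,0,-0.08],0.75,0.22],[[0.02,0,-0.08],0.9,0.22],[[0.02,0,-0.08],1.05,0.22],[[0.02,0,-0.08],1.2,0.22],[[0.02,0,-0.08],1.35,0.22]]'; python3 - <<'E'
from plan import *
g=save("wrist","w7");cv2.imwrite("pics/w7.png",g["frame"][:,:,::-1]);g=save("side","s7");crop(g,260,220,380,320,6,"s7.png")
delta(tgt(200)[0],tgt(200)[1])
E
```

```text
t: 6.3
ee_pos: [0.493, -0.2186, 0.1775]
tcp_rot: [-0.0, 0.502, 0.865, 0.0]
ft_force: [-0.5, -0.1, -0.3]
width: 0.034
yaw holes -6.8153608020797805 0.13436837539258514
pos [ 0.493  -0.2187  0.1775] y-heading 30.0 delta [0.0477 0.022  0.0954] turn -1.229813052236524 t 6.4 F [ 0.3  0.1 -0.2] w 0.0339 j6 [-0.56  0.05  1.8   0.    1.3  -1.09]
```

View pics/w7.png

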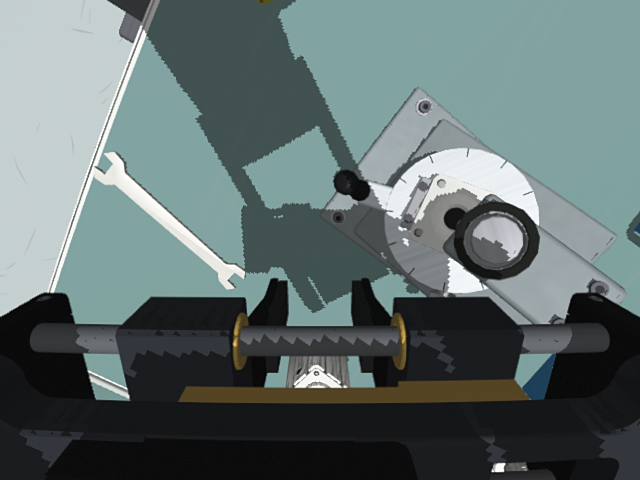

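View pics/s7.png

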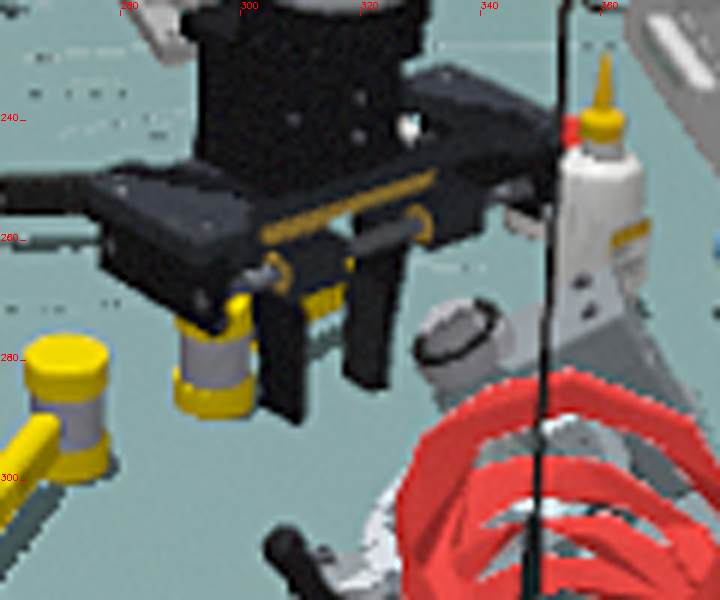

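```bash
python3 - <<'E'
from plan import *
g=load("w7");crop(g,320,120,560,300,3.3,"w7a.png")
for f in(195,200,205):
    x[4]=np.radians(f);D,T,u,v,n,k=model(x);print(f,"knob top",proj(g,k),"D",proj(g,D),"rim",proj(g,D-.008*n), "side knob",proj(load("s7"),k))
E
```

```text
yaw holes -6.8153608020797805 0.13436837539258514
195 knob top [[349.75528717 171.57303606]] D [[497.24148442 239.83000351]] rim [[495.92066611 240.26980908]] side knob [[305.31974407 308.81448498]]
200 knob top [[346.22696865 180.53925781]] D [[497.24148442 239.83000351]] rim [[495.92066611 240.26980908]] side knob [[306.19412349 309.86420338]]
205 knob top [[343.44812396 189.6888708 ]] D [[497.24148442 239.83000351]] rim [[495.92066611 240.26980908]] side knob [[307.27792886 310.77672423]]
```

View pics/w7a.png

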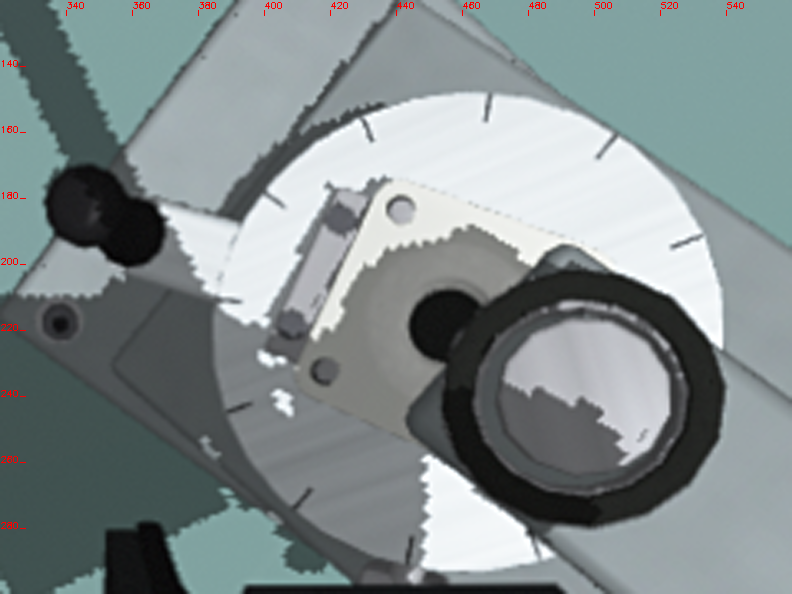

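```bash
python3 - <<'E'
from plan import *
P,h=tgt(200,0,.013);print(P,h);P[2]=.135;delta(P,h)
E
python3 -m pendant '[[[0,0,-0.01],0.15,0.22],[[0,0,-0.01],0.3,0.22],[[0,0,-0.01],0.45,0.22],[[0,0,-0.01],0.6,0.22],[[0,0,-0.01],0.75,0.22],[[0,0,-0.01],0.9,0.22],[[0,0,-0.01],1.05,0.22],[[0,0,-0.01],1.2,0.22],[[0,0,-0.01],1.35,0.22],[[0,0,-0.01],1.5,0.22]]'
python3 - <<'E'
from plan import *
P,h=tgt(200,0,.013);P[2]=.135;delta(P,h)
E
```

```text
yaw holes -6.8153608020797805 0.13436837539258514
[ 0.49071078 -0.165631    0.07915028] -79.51463296321725
pos [ 0.493  -0.2187  0.1775] y-heading 30.0 delta [0.0471 0.0245 0.0425] turn -1.229813052236524 t 6.4 F [ 0.3  0.1 -0.2] w 0.0339 j6 [-0.56  0.05  1.8   0.    1.3  -1.09]
t: 7.4
ee_pos: [0.4931, -0.2188, 0.1875]
tcp_rot: [-0.0, 0.956, 0.293, -0.0]
ft_force: [-0.6, -0.6, 0.9]
width: 0.0337
yaw holes -6.8153608020797805 0.13436837539258514
pos [ 0.4931 -0.2188  0.1875] y-heading -55.9 delta [ 0.0278 -0.0454  0.0526] turn 0.4118235975065378 t 7.4 F [-0.6 -0.6  0.9] w 0.0337 j6 [-0.56  0.04  1.78  0.    1.32  0.41]
```

```bash
python3 -m pendant '[[[0.014,-0.023,0],0.14,0.22],[[0.028,-0.045,0.02],0.28,0.22],[[0.028,-0.045,0.05],0.41,0.22],[[0.028,-0.045,0.05],0.41,0.22]]'
python3 - <<'E'
from plan import *
g=save("wrist","w8");crop(g,180,120,460,340,2.8,"w8.png");g=save("side","s8");crop(g,260,220,380,320,6,"s8.png")
P,h=tgt(200,0,.013);delta(P,h)
E
```

```text
t: 7.8
ee_pos: [0.4882, -0.1639, 0.1337]
tcp_rot: [-0.002, 0.995, 0.095, -0.003]
ft_force: [0.4, 0.0, -0.7]
width: 0.0337
yaw holes -6.8153608020797805 0.13436837539258514
pos [ 0.4907 -0.1659  0.1376] y-heading -79.0 delta [ 0.0001 -0.0003  0.0585] turn 0.009436745590265574 t 7.9 F [0.2 0.5 0.2] w 0.0338 j6 [-0.48  0.04  1.88 -0.    1.22  0.9 ]
```

View pics/w8.png

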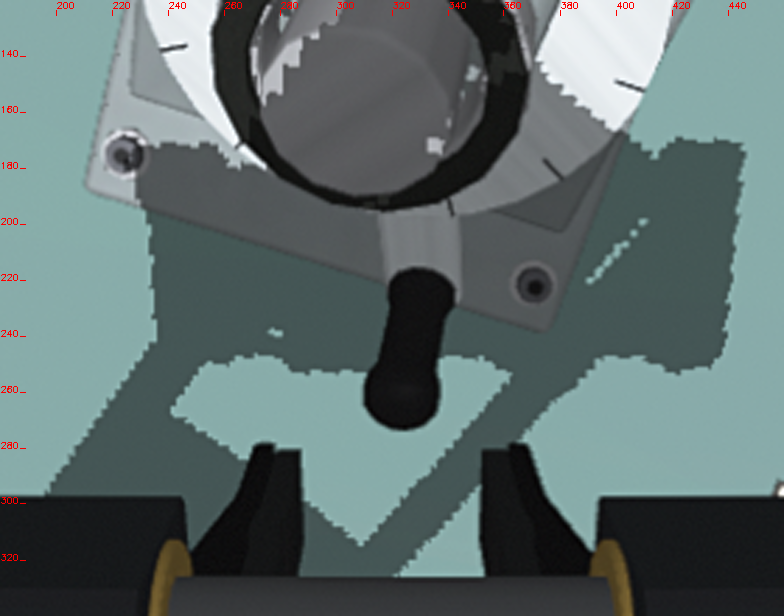

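View pics/s8.png

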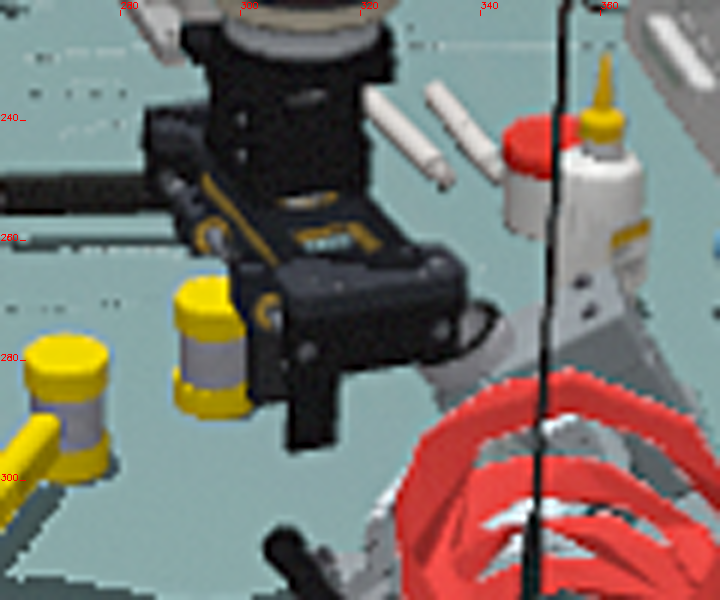

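```bash
python3 -m pendant '[[[0,0,0.025],0,0.22],[[0,0,0.05],0,0.22],[[0,0,0.059],0,0.22],[[0,0,0.059],0,0.22]]'
python3 - <<'E'
from plan import *
g=save("wrist","w9");crop(g,180,120,460,340,2.8,"w9.png")
P,h=tgt(200,0,.013);delta(P,h)
r=rot(status.state()["tcp_rot"])
for i,f in enumerate(range(203,242,3)):
    Q,h2=tgt(f,0,.013);print(f,r.inv().apply(Q-P).round(4),"turn",round(-np.radians(h2-h),2))
E
```

```text
t: 8.3
ee_pos: [0.4908, -0.1664, 0.0785]
tcp_rot: [-0.0, 0.996, 0.094, -0.001]
ft_force: [-1.0, 0.7, 0.1]
width: 0.0342
yaw holes -6.8153608020797805 0.13436837539258514
pos [ 0.4916 -0.1667  0.0795] y-heading -79.2 delta [-0.0006 -0.0012  0.0004] turn 0.0050323914716314715 t 8.35 F [-0.3  0.3  0.2] w 0.0341 j6 [-0.48  0.12  1.92 -0.    1.1   0.9 ]
203 [ 0.0001  0.0044 -0.0008] turn -0.05
206 [ 0.0004  0.0087 -0.0017] turn -0.09
209 [ 0.0009  0.013  -0.0028] turn -0.14
212 [ 0.0015  0.0173 -0.0039] turn -0.19
215 [ 0.0024  0.0215 -0.0051] turn -0.24
218 [ 0.0035  0.0256 -0.0064] turn -0.29
221 [ 0.0048  0.0296 -0.0079] turn -0.34
224 [ 0.0063  0.0335 -0.0094] turn -0.39
227 [ 0.008   0.0373 -0.0109] turn -0.44
230 [ 0.0098  0.041  -0.0126] turn -0.5
233 [ 0.0118  0.0446 -0.0143] turn -0.55
236 [ 0.014   0.048  -0.0162] turn -0.6
239 [ 0.0164  0.0512 -0.018 ] turn -0.66
```

View pics/w9.png

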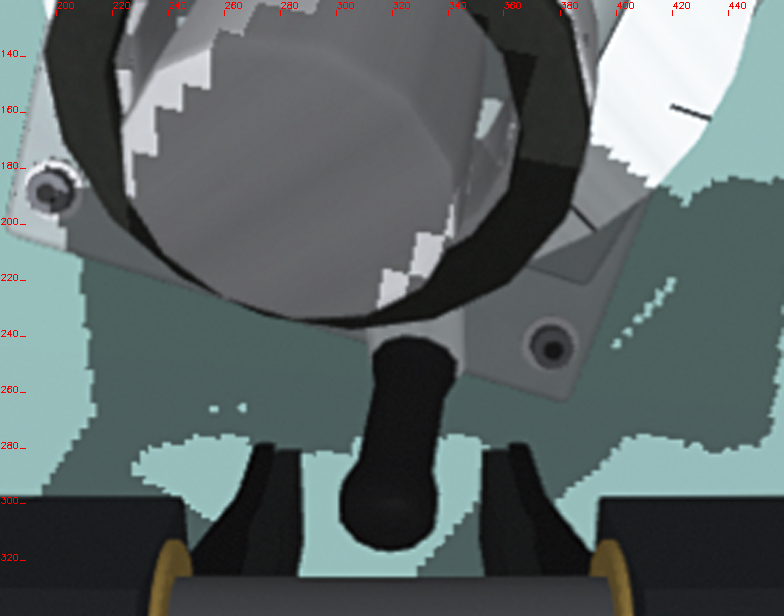

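```bash
python3 -m pendant '[[[0,0.004,-0.001],-0.05,0.25],[[0,0.009,-0.002],-0.09,0.25],[[0.001,0.013,-0.003],-0.14,0.25],[[0.002,0.017,-0.004],-0.19,0.25],[[0.002,0.022,-0.005],-0.24,0.25],[[0.004,0.026,-0.006],-0.29,0.25],[[0.005,0.030,-0.008],-0.34,0.25],[[0.006,0.034,-0.009],-0.39,0.25],[[0.008,0.037,-0.011],-0.44,0.25],[[0.010,0.041,-0.013],-0.50,0.25]]'
python3 - <<'E'
from plan import *
g=save("wrist","w10");crop(g,180,120,460,340,2.8,"w10.png")
P,h=tgt(230,0,.013);delta(P,h)
r=rot(status.state()["tcp_rot"])
for i,f in enumerate(range(232,242,2)):
    Q,h2=tgt(f,0,.013);print(f,r.inv().apply(Q-P).round(4),"turn",round(-np.radians(h2-h),2))
E
```

```text
t: 9.35
ee_pos: [0.51, -0.2055, 0.0941]
tcp_rot: [0.001, 0.941, 0.338, 0.001]
ft_force: [-0.4, -0.6, 0.2]
width: 0.0325
yaw holes -6.8153608020797805 0.13436837539258514
pos [ 0.5106 -0.2062  0.0946] y-heading -50.3 delta [-0.0006 -0.0034  0.0028] turn 0.014210783974880802 t 9.4 F [ 0.  -0.8  0.9] w 0.0323 j6 [-0.53  0.17  1.84 -0.    1.13  0.35]
232 [ 0.      0.0027 -0.0011] turn -0.04
234 [ 0.0001  0.0055 -0.0023] turn -0.07
236 [ 0.0003  0.0082 -0.0035] turn -0.11
238 [ 0.0006  0.0108 -0.0047] turn -0.14
240 [ 0.001   0.0135 -0.006 ] turn -0.18
```

View pics/w10.png

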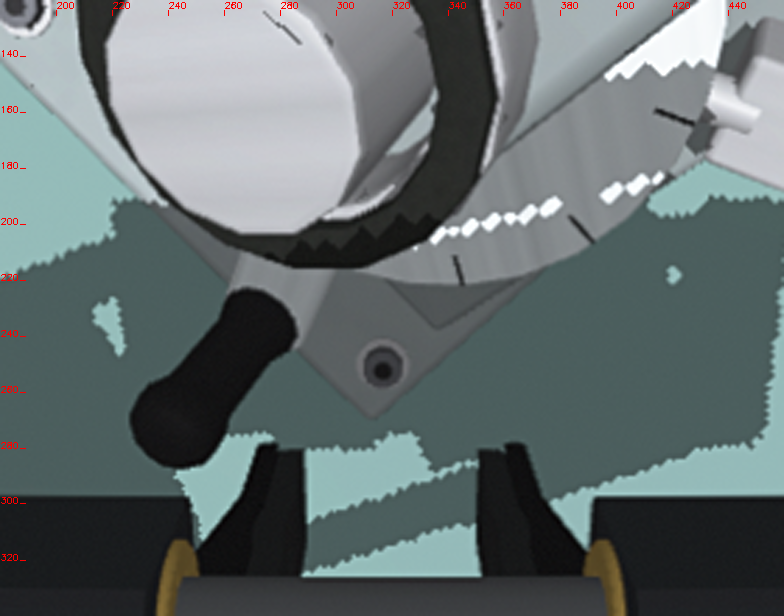

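```bash
python3 - <<'E'
from plan import *
g=load("w9")
P0=np.array([.4916,-.1667,.0795]);r=R.from_euler("z",0)
h=np.radians(-79.2);y=np.array([np.cos(h),np.sin(h),0]);z=np.array([0,0,-1.]);xx=np.cross(y,z)
for a in[(.0095,.017,.022),(.0095,-.017,.022),(-.0095,.017,.022),(0,0,.022),(0.0095,.017,0)]:
    print(a,proj(g,P0+a[0]*xx+a[1]*y+a[2]*z))
x[4]=np.radians(200);D,T,u,v,n,k=model(x)
for s in(0,.017,.025,.046):print("knob",s,proj(g,k-s*n))
print(xx)
E
```

```text
yaw holes -6.8153608020797805 0.13436837539258514
(0.0095, 0.017, 0.022) [[348.37693696 262.0165781 ]]
(0.0095, -0.017, 0.022) [[291.58185385 261.96010459]]
(-0.0095, 0.017, 0.022) [[347.53246832 290.86203292]]
(0, 0, 0.022) [[319.95797134 276.63341027]]
(0.0095, 0.017, 0) [[351.74005677 276.70574744]]
knob 0 [[315.36174516 301.73460547]]
knob 0.017 [[320.12041596 277.23003333]]
knob 0.025 [[322.16903469 266.67390413]]
knob 0.046 [[327.04604214 241.52711341]]
[0.98228725 0.18738131 0.        ]
```

```bash
python3 - <<'E'
from plan import *
g=load("s8")
P0=np.array([.4907,-.1659,.1376])
h=np.radians(-79);y=np.array([np.cos(h),np.sin(h),0]);z=np.array([0,0,-1.]);xx=np.cross(y,z)
for a in[(.0,.017,.022),(0,-.017,.022),(0,.017,0),(.0095,.017,.022),(-.0095,.017,.022),(-.0095,.030,.022)]:
    print(a,proj(g,P0+a[0]*xx+a[1]*y+a[2]*z))
E
```

```text
yaw holes -6.8153608020797805 0.13436837539258514
(0.0, 0.017, 0.022) [[310.49483137 301.55903704]]
(0, -0.017, 0.022) [[305.77975703 295.22771481]]
(0, 0.017, 0) [[310.69068003 294.0590913 ]]
(0.0095, 0.017, 0.022) [[313.96200993 300.94029282]]
(-0.0095, 0.017, 0.022) [[307.01176186 302.17995933]]
(-0.0095, 0.03, 0.022) [[308.84297327 304.68053261]]
```

```bash
python3 - <<'E'
from plan import *
g=load("s8")
P0=np.array([.4907,-.1659,.1376])
def fr(hd):
    h=np.radians(hd);y=np.array([np.cos(h),np.sin(h),0]);z=np.array([0,0,-1.]);return np.cross(y,z),y,z
xx,y,z=fr(-79)
for a in[(.0375,.095,-.048),(-.0375,.095,-.048),(-.0375,-.095,-.048)]: print("body",a,proj(g,P0+a[0]*xx+a[1]*y+a[2]*z))
g=load("s7");xx,y,z=fr(30);P0=np.array([.493,-.2187,.1775])
for a in[(0,.017,.022),(0,-.017,.022),(0,.017,0),(0,-.017,0),(.0095,-.017,0),(-.0095,-.017,0)]: print("s7",a,proj(g,P0+a[0]*xx+a[1]*y+a[2]*z))
E
```

```text
yaw holes -6.8153608020797805 0.13436837539258514
body (0.0375, 0.095, -0.048) [[337.49342653 289.49331992]]
body (-0.0375, 0.095, -0.048) [[308.26154547 294.58490008]]
body (-0.0375, -0.095, -0.048) [[282.60216567 260.5243041 ]]
s7 (0, 0.017, 0.022) [[318.29984765 292.91411394]]
s7 (0, -0.017, 0.022) [[307.76627544 297.17611665]]
s7 (0, 0.017, 0) [[318.55680632 285.12713845]]
s7 (0, -0.017, 0) [[307.95117307 289.30257597]]
s7 (0.0095, -0.017, 0) [[305.44708577 287.78550627]]
s7 (-0.0095, -0.017, 0) [[310.48034421 290.83447572]]
```

```bash
python3 - <<'E'
from plan import *
g=load("w10")
for f in (198,200,202,205): 
    x[4]=np.radians(f);D,T,u,v,n,k=model(x);print(f,proj(g,k))
# tip from wrist: solve x,z for u=352.0,row=280.7 with y=.01705 at w9
from scipy.optimize import fsolve
g=load("w9");P0=np.array([.4916,-.1667,.0795])
h=np.radians(-79.2);y=np.array([np.cos(h),np.sin(h),0]);z=np.array([0,0,-1.]);xx=np.cross(y,z)
def f(q):
    a=proj(g,P0+q[0]*xx+.01705*y+q[1]*z)[0];b=proj(g,P0+q[0]*xx-.01705*y+q[1]*z)[0]
    return[(a-b)[0]-64.2,(a[1]+b[1])/2-280.7]
print(fsolve(f,[0,0]))
print("cam in tool",[(g["position"]-P0)@q for q in(xx,y,z)])
g=load("w2");s=g["position"];print(s)
# start side image tips
g=load("s0");P0=np.array([.1635,.6029,.2191]);h=np.radians(74.8);y=np.array([np.cos(h),np.sin(h),0]);xx=np.cross(y,z)
for zz in(.022,0,-.006):print(zz,proj(g,P0+.0435*y+zz*z),proj(g,P0-.0435*y+zz*z))
crop(g,140,110,220,190,8,"s0g.png")
E
```

```text
yaw holes -6.8153608020797805 0.13436837539258514
198 [[235.39436012 268.39388782]]
200 [[239.74040658 271.05621432]]
202 [[244.12711651 273.61877123]]
205 [[250.78197715 277.27413612]]
[ 0.00808875 -0.00209792]
cam in tool [np.float64(0.08088663578905582), np.float64(-0.000245206397105089), np.float64(-0.1646837951592769)]
[ 0.38828782 -0.11312474  0.46509011]
0.022 [[189.59242919 177.40975789]] [[182.63907847 184.58978487]]
0 [[189.22803489 171.83510586]] [[182.22629902 178.81893309]]
-0.006 [[189.12870875 170.30715638]] [[182.11375644 177.23678703]]
```

View pics/s0g.png

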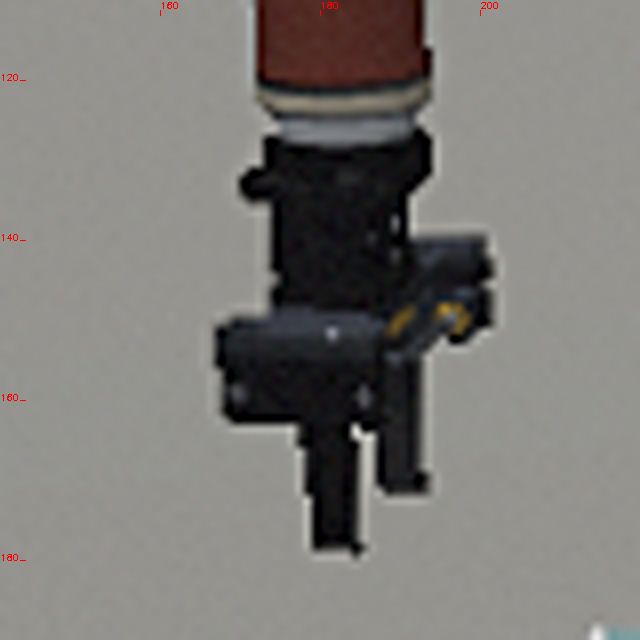

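```bash
python3 - <<'E'
from plan import *
P,h=tgt(200,0,.013);P[2]=.11;delta(P,h)
E
```

```text
yaw holes -6.8153608020797805 0.13436837539258514
pos [ 0.5106 -0.2062  0.0946] y-heading -50.3 delta [ 0.0106 -0.0439 -0.0156] turn 0.5100491643542221 t 9.4 F [ 0.  -0.8  0.9] w 0.0323 j6 [-0.53  0.17  1.84 -0.    1.13  0.35]
```

```bash
python3 -m pendant '[[[0,0,-0.02],0,0.22],[[0.003,-0.014,-0.02],0.14,0.22],[[0.007,-0.03,-0.02],0.28,0.22],[[0.011,-0.044,-0.016],0.42,0.22],[[0.011,-0.044,-0.016],0.51,0.22],[[0.011,-0.044,-0.016],0.51,0.22]]'
python3 - <<'E'
from plan import *
P,h=tgt(200,0,-.009);print(P);delta(P,h)
E
```

```text
t: 10.0
ee_pos: [0.49, -0.1637, 0.1093]
tcp_rot: [0.001, 0.996, 0.088, 0.001]
ft_force: [0.7, -0.3, -0.0]
width: 0.0338
yaw holes -6.8153608020797805 0.13436837539258514
[ 0.49071078 -0.165631    0.05715028]
pos [ 0.49   -0.1637  0.1093] y-heading -79.9 delta [0.0003 0.0019 0.0521] turn -0.006581122611243697 t 10.0 F [ 0.7 -0.3 -0. ] w 0.0338 j6 [-0.48  0.07  1.91 -0.    1.16  0.92]
```

```bash
python3 -m pendant '[[[0,0.002,0.02],0,0.22],[[0,0.002,0.04],0,0.22],[[0,0.002,0.052],0,0.22],[[0,0.002,0.052],0,0.22]]'
python3 - <<'E'
from plan import *
g=save("side","s11");crop(g,260,220,380,320,6,"s11.png")
P,h=tgt(200,0,-.009);delta(P,h)
E
```

```text
t: 10.4
ee_pos: [0.4886, -0.1653, 0.0544]
tcp_rot: [-0.001, 0.996, 0.089, -0.001]
ft_force: [0.2, -0.1, -0.3]
width: 0.0336
yaw holes -6.8153608020797805 0.13436837539258514
pos [ 0.4893 -0.1656  0.0555] y-heading -79.8 delta [ 0.0013  0.0003 -0.0017] turn -0.005281698599739826 t 10.45 F [ 0.3 -0.1  0.2] w 0.0339 j6 [-0.48  0.15  1.94 -0.    1.05  0.91]
```

View pics/s11.png

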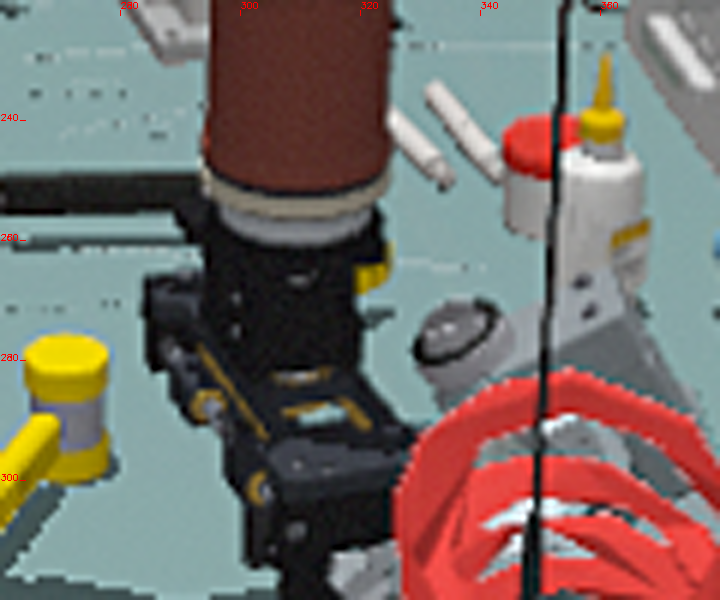

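```bash
python3 -m pendant '[[[0.001,0.004,-0.001],-0.05,0.25],[[0.001,0.009,-0.002],-0.09,0.25],[[0.001,0.013,-0.003],-0.14,0.25],[[0.002,0.017,-0.004],-0.19,0.25],[[0.002,0.022,-0.005],-0.24,0.25],[[0.004,0.026,-0.006],-0.29,0.25],[[0.005,0.030,-0.008],-0.34,0.25],[[0.006,0.034,-0.009],-0.39,0.25],[[0.008,0.037,-0.011],-0.44,0.25],[[0.010,0.041,-0.013],-0.50,0.25]]'
python3 - <<'E'
from plan import *
g=save("wrist","w12");crop(g,180,120,460,340,2.8,"w12.png")
P,h=tgt(230,0,-.009);delta(P,h)
E
```

```text
t: 11.45
ee_pos: [0.5077, -0.2048, 0.0703]
tcp_rot: [0.001, 0.943, 0.333, 0.001]
ft_force: [-0.8, -0.6, 1.2]
width: 0.0326
yaw holes -6.8153608020797805 0.13436837539258514
pos [ 0.5083 -0.2056  0.0709] y-heading -50.9 delta [ 0.0007 -0.0014  0.0011] turn 0.003825303654679949 t 11.5 F [ 0.7 -0.2  0.8] w 0.0328 j6 [-0.53  0.19  1.86 -0.    1.09  0.36]
```

View pics/w12.png

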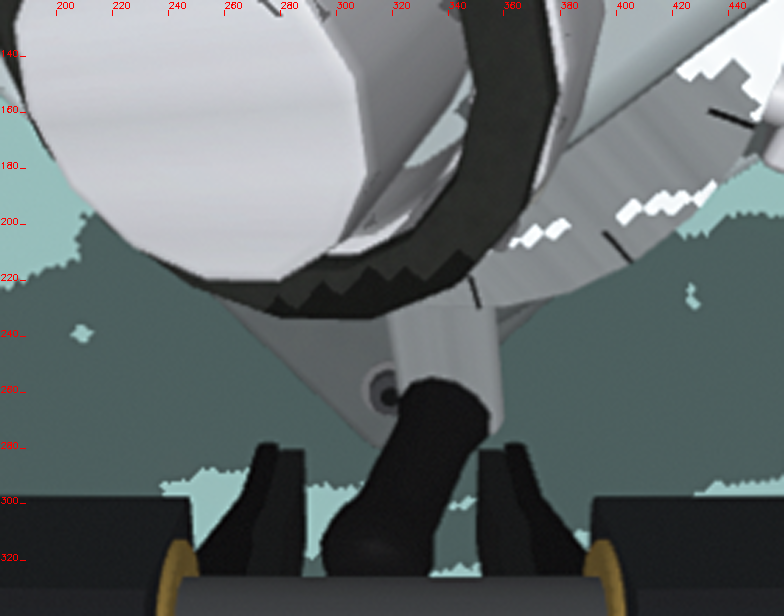

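```bash
python3 - <<'E'
from plan import *
g=load("w12")
for f in (226,228,230,232): 
    x[4]=np.radians(f);D,T,u,v,n,k=model(x);print(f,proj(g,k),proj(g,k-.046*n))
E
python3 -m pendant '[[[-0.004,-0.004,-0.01],0,0.1],[[-0.012,-0.012,-0.03],0,0.1],[[-0.025,-0.025,-0.06],0,0.1],[[-0.025,-0.025,-0.10],0,0.1],[[-0.025,-0.025,-0.14],0.1,0.1],[[-0.025,-0.025,-0.14],0.1,0.1]]'
python3 - <<'E'
from h import *
g=save("wrist","w13");cv2.imwrite("pics/w13.png",g["frame"][:,:,::-1])
delta([.5,.288,.15],84)
E
```

```text
yaw holes -6.8153608020797805 0.13436837539258514
226 [[301.25324184 315.91506464]] [[332.19628497 257.39859583]]
228 [[306.80825544 317.31817142]] [[336.96808406 258.26836656]]
230 [[312.40749561 318.59640177]] [[341.77677441 259.01089049]]
232 [[318.05102406 319.74715803]] [[346.62133787 259.62388832]]
t: 12.1
ee_pos: [0.4745, -0.2022, 0.2169]
tcp_rot: [0.005, 0.959, 0.283, 0.004]
ft_force: [-0.1, -1.1, 0.4]
width: 0.0392
pos [ 0.4733 -0.2015  0.2136] y-heading -57.0 delta [ 0.2887 -0.3965  0.0616] turn 0.6803498469037194 t 12.15 F [-0.3 -1.1 -0.2] w 0.0388 j6 [-0.56 -0.05  1.83 -0.    1.36  0.44]
```

View pics/w13.png

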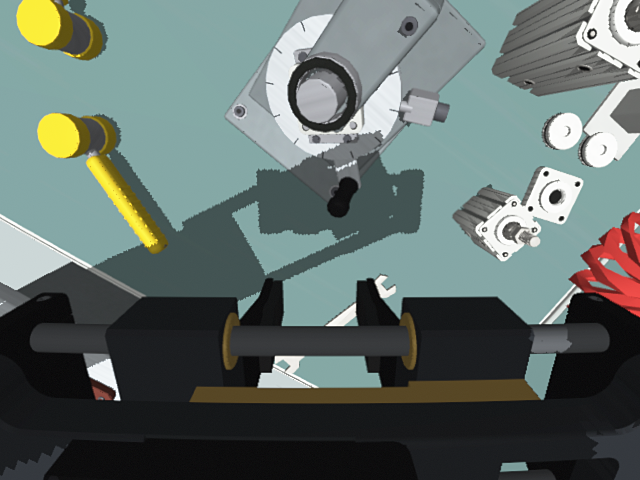

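```bash
python3 - <<'E'
from plan import *
g=load("w13");crop(g,240,0,420,230,3,"w13a.png")
for f in (222,226,230,234): 
    x[4]=np.radians(f);D,T,u,v,n,k=model(x);print(f,proj(g,k),proj(g,k-.046*n))
print(proj(g,D))
E
```

```text
yaw holes -6.8153608020797805 0.13436837539258514
222 [[324.28802099 206.24049696]] [[338.13897981 181.0595926 ]]
226 [[330.61199284 206.66909745]] [[343.89743276 181.30289824]]
230 [[336.9557993  206.70911589]] [[349.67542018 181.17720421]]
234 [[343.30368446 206.35189758]] [[355.45710046 180.67566159]]
[[318.45938493  96.94309711]]
```

View pics/w13a.png

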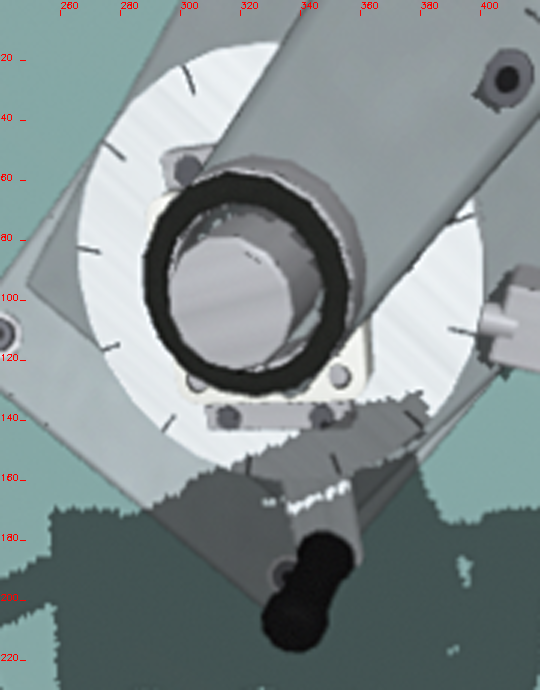

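```bash
python3 - <<'E'
from h import *
delta([.5017,.2929,.2],-96)
E
python3 -m pendant '[[[0.028,-0.041,0],0.14,0.0],[[0.056,-0.082,0],0.28,-0.3],[[0.084,-0.123,0],0.42,-0.3],[[0.113,-0.165,0],0.56,-0.3],[[0.14,-0.206,0],0.68,-0.3],[[0.17,-0.247,0],0.68,-0.3],[[0.2,-0.288,0],0.68,-0.3],[[0.226,-0.33,0],0.68,-0.3],[[0.254,-0.37,0],0.68,-0.3],[[0.282,-0.41,0],0.68,-0.3]]'
python3 - <<'E'
from h import *
delta([.5017,.2929,.1],-96)
E
```

```text
pos [ 0.4733 -0.2015  0.2136] y-heading -57.0 delta [ 0.2929 -0.3993  0.0116] turn 0.6803498469037194 t 12.15 F [-0.3 -1.1 -0.2] w 0.0388 j6 [-0.56 -0.05  1.83 -0.    1.36  0.44]
t: 13.15
ee_pos: [0.4822, 0.2755, 0.2079]
tcp_rot: [0.0, 0.999, -0.051, -0.001]
ft_force: [1.0, -1.1, 0.3]
width: 0.0564
pos [0.4822 0.2755 0.2079] y-heading -95.9 delta [ 0.0178 -0.0194  0.1078] turn 0.001695261103985403 t 13.15 F [ 1.  -1.1  0.3] w 0.0564 j6 [ 0.38  0.06  1.72 -0.    1.36  2.05]
```

```bash
python3 -m pendant '[[[0.018,-0.019,0.04],0,-0.3],[[0.018,-0.019,0.08],0,-0.3],[[0.018,-0.019,0.115],0,-0.3],[[0.018,-0.019,0.115],0,-0.3]]'
python3 - <<'E'
from h import *
g=save("wrist","w14");cv2.imwrite("pics/w14.png",g["frame"][:,:,::-1])
g=save("side","s14");crop(g,240,180,360,280,6,"s14.png")
delta([.5017,.2929,.1],-96)
E
```

```text
t: 13.55
ee_pos: [0.4978, 0.2888, 0.0868]
tcp_rot: [0.003, 0.999, -0.051, -0.006]
ft_force: [-0.6, -1.0, -0.1]
width: 0.0565
pos [0.5024 0.2904 0.0932] y-heading -95.9 delta [-0.001  -0.0024 -0.0068] turn 0.0014487930053165596 t 13.65 F [0.5 0.2 0.1] w 0.0567 j6 [ 0.39  0.24  1.75 -0.    1.15  2.06]
```

View pics/w14.png

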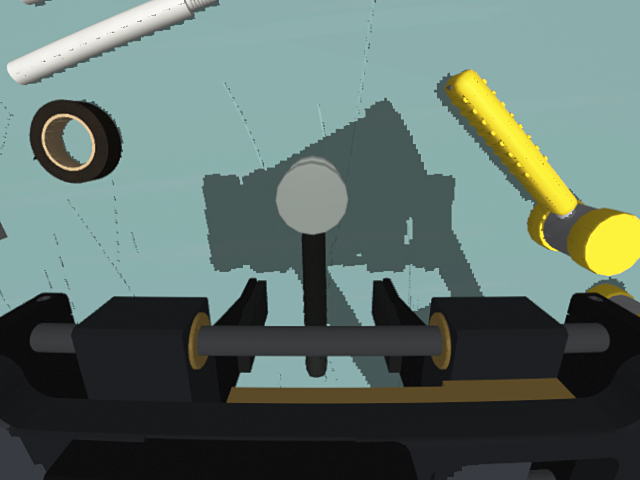

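View pics/s14.png

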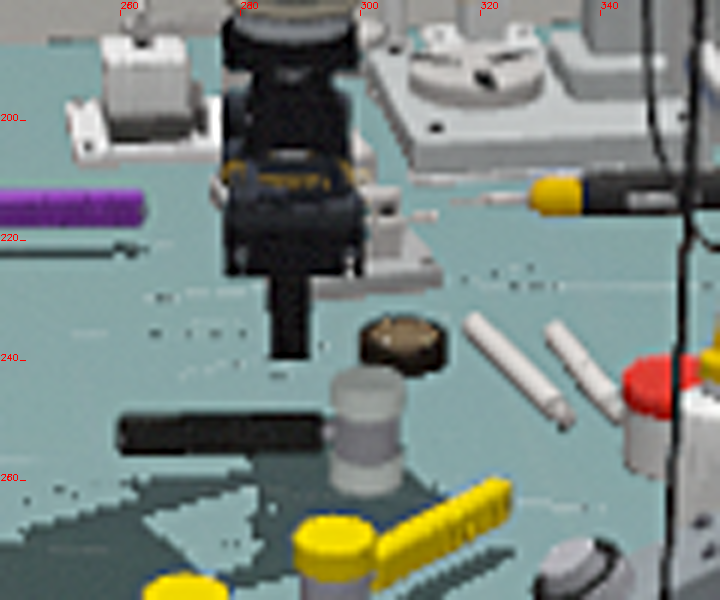

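```bash
python3 - <<'E'
from h import *
w=load("w14");g=load("s14")
M=onz(w,312,199,.064);print("head",M)
for z in(.071,.083,.093,.1):print(z,proj(g,[.5024,.255,z]))
a=onz(w,315.5,245,.045);b=onz(w,316,372,.045);d=a-b;print("hd",np.degrees(np.arctan2(d[1],d[0])),a,b)
h=np.radians(-5.8);
E
```

```text
head [0.54570052 0.28774476 0.064     ]
0.071 [[289.39285352 245.83756888]]
0.083 [[289.41612891 242.53599355]]
0.093 [[289.43575726 239.77069834]]
0.1 [[289.44962381 237.82740863]]
hd -5.844383105154351 [0.51168863 0.28944229 0.045     ] [0.41135071 0.29971278 0.045     ]
```

```bash
python3 -m pendant '[[[0,0,0.04],0,-0.3],[[0,0,0.07],0,-0.3],[[0,0,0.08],0,-0.3],[[0,0,0.08],0,-0.1],[[0,0,0.08],0,0.1]]'
python3 - <<'E'
from h import *
g=save("side","s15");crop(g,240,180,360,280,6,"s15.png")
delta([.502,.291,.013],-96)
E
```

```text
t: 14.15
ee_pos: [0.5052, 0.2915, 0.0162]
tcp_rot: [-0.001, 0.999, -0.052, 0.002]
ft_force: [0.9, -0.2, 0.2]
width: 0.0474
pos [0.5054 0.2916 0.0164] y-heading -95.9 delta [-0.0034  0.0009  0.0034] turn 0.0014262434021583398 t 14.2 F [ 1.3  0.4 -0.1] w 0.0443 j6 [ 0.39  0.35  1.78 -0.    1.01  2.06]
```

View pics/s15.png

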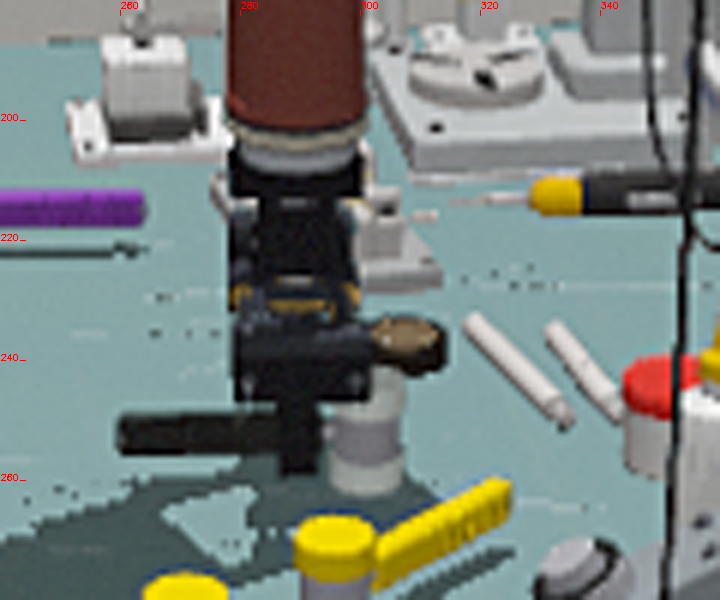

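```bash
python3 -m pendant '[[[-0.002,0,0.003],0,1],[[-0.002,0,0.003],0,1],[[-0.002,0,0.003],0,1],[[-0.002,0,0.003],0,1],[[-0.002,0,0.003],0,1],[[-0.002,0,0.003],0,1]]' 3
python3 - <<'E'
from h import *
delta([.502,.291,.013],-96)
E
```

```text
t: 14.8
ee_pos: [0.5015, 0.2913, 0.0109]
tcp_rot: [-0.0, 0.999, -0.052, 0.0]
ft_force: [-1.8, 1.3, 2.2]
width: 0.0165
pos [0.5015 0.2913 0.0109] y-heading -95.9 delta [ 0.0005  0.0002 -0.0021] turn 0.0015267091087018288 t 14.8 F [-1.8  1.3  2.2] w 0.0165 j6 [0.39 0.35 1.79 0.   1.   2.06]
```

```bash
python3 -m pendant '[[[0.002,0,-0.003],0,1],[[0.004,0,-0.006],0,1],[[0.006,0,-0.009],0,1],[[0.008,0,-0.012],0,1],[[0.010,0,-0.015],0,1],[[0.012,0,-0.018],0,1],[[0.014,0,-0.021],0,1],[[0.016,0,-0.024],0,1],[[0.018,0,-0.026],0,1],[[0.018,0,-0.026],0,1]]' 3
python3 - <<'E'
from h import *
g=save("side","s16");crop(g,240,180,360,280,6,"s16.png")
delta([.502,.291,.013],-96)
E
```

```text
t: 15.8
ee_pos: [0.52, 0.2892, 0.0372]
tcp_rot: [-0.0, 0.999, -0.052, 0.001]
ft_force: [1.5, -0.4, -1.9]
width: 0.0161
pos [0.5198 0.2892 0.037 ] y-heading -95.9 delta [-0.0179  0.      0.024 ] turn 0.001450579383796334 t 15.85 F [-0.6 -0.5 -1.3] w 0.0159 j6 [ 0.38  0.34  1.74 -0.    1.05  2.05]
```

View pics/s16.png

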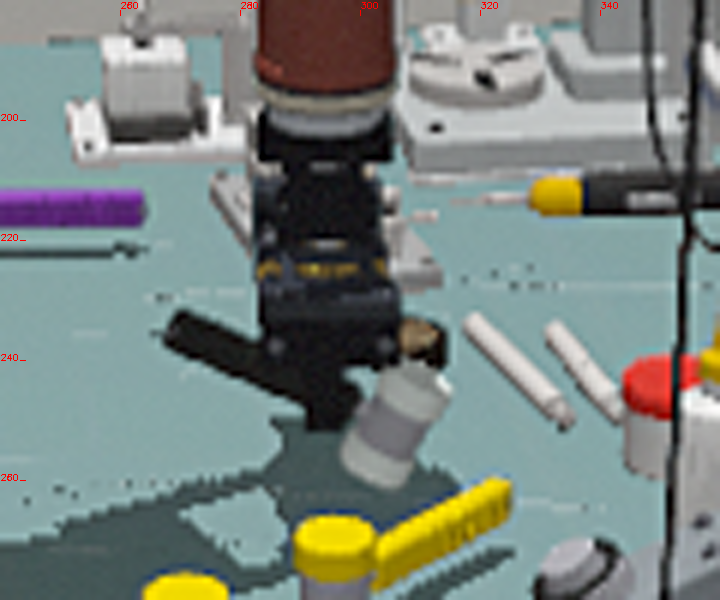

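```bash
python3 -m pendant '[[[0.001,0,-0.002],0,1],[[0.003,0,-0.004],0,1],[[0.003,0,-0.004],0,1]]' 3
python3 -m pendant '[[[0,0,0],0,1],[[0,0,0],0,1],[[0,0,0],0,1]]' 60
python3 -m pendant '[[[0,0,-0.02],0,1],[[0,0,-0.05],0,1],[[0,0,-0.09],0,1],[[0,0,-0.13],0,1],[[0,0,-0.17],0,1],[[0,0,-0.20],0,1],[[0,0,-0.20],0,1]]' 60
python3 - <<'E'
from h import *
g=save("side","s17");crop(g,220,100,380,220,5,"s17.png")
delta([.502,.291,.2],-96)
E
```

```text
t: 16.15
ee_pos: [0.5227, 0.2889, 0.041]
tcp_rot: [-0.0, 0.999, -0.052, 0.0]
ft_force: [0.6, -0.2, -1.8]
width: 0.0163
t: 16.45
ee_pos: [0.5225, 0.2888, 0.0408]
tcp_rot: [-0.0, 0.999, -0.052, 0.0]
ft_force: [0.7, -0.0, -0.4]
width: 0.0157
t: 17.15
ee_pos: [0.5247, 0.2901, 0.2464]
tcp_rot: [-0.002, 0.999, -0.051, 0.004]
ft_force: [1.1, 0.1, -2.4]
width: 0.0156
pos [0.5233 0.2895 0.2429] y-heading -95.9 delta [-0.0216  0.0008  0.0428] turn 0.0017048203428835828 t 17.2 F [-0.4  0.2 -3.8] w 0.0152 j6 [0.37 0.14 1.58 0.   1.42 2.05]
```

View pics/s17.png

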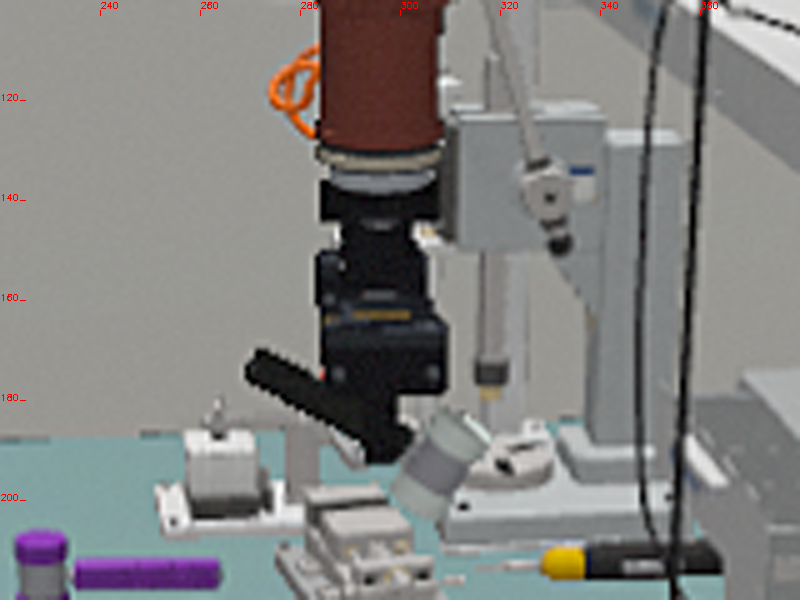

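```bash
python3 - <<'E'
from h import *
g=load("s17")
h=np.radians(-5.9);f=np.array([np.cos(h),np.sin(h),0]);Z=np.array([0,0,1.])
G=np.array([.5233,.2895,.2429+.019])
for th in(24,28,32,36):
    t=np.radians(th);ax=np.sin(t)*f+np.cos(t)*Z;xd=np.cos(t)*f-np.sin(t)*Z
    M=G+.044*xd;a=proj(g,M+.032*ax)[0];b=proj(g,M-.032*ax)[0]
    e=proj(g,G-.098*xd)[0];gg=proj(g,M)[0]
    print(th,"top",a.round(1),"bot",b.round(1),"ang",np.degrees(np.arctan2(*(a-b)*[1,-1])).round(1),"handle end",e.round(1),"slope",np.degrees(np.arctan2(*(gg-e)[::-1])).round(1))
E
```

```text
24 top [311.2 184. ] bot [302.8 201.1] ang 26.1 handle end [266.8 175.7] slope 22.9
28 top [311.4 185.1] bot [301.8 201.6] ang 30.1 handle end [267.8 173.8] slope 26.8
32 top [311.5 186.2] bot [300.7 202. ] ang 34.1 handle end [268.8 172. ] slope 30.7
36 top [311.5 187.3] bot [299.6 202.4] ang 38.1 handle end [270.  170.3] slope 34.7
```

```bash
python3 - <<'E'
from h import *
g=load("s17");crop(g,262,165,322,210,12,"s17a.png")
w=save("wrist","w17");cv2.imwrite("pics/w17.png",w["frame"][:,:,::-1])
E
```

```text
(no output)
```

View pics/s17a.png

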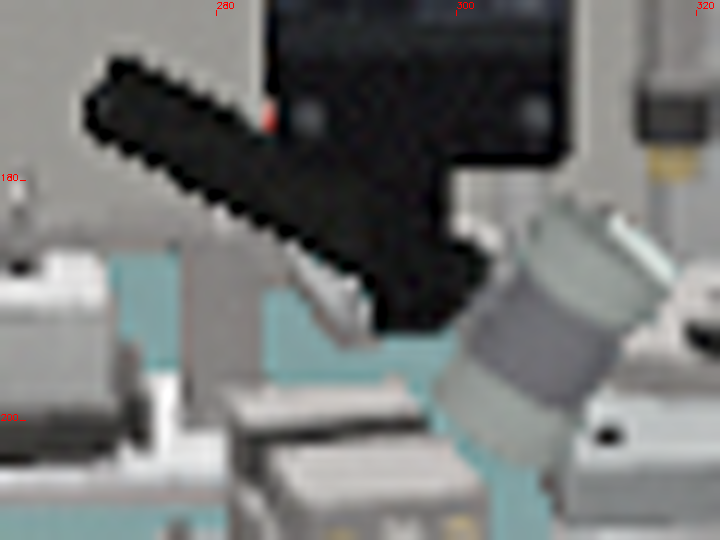

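View pics/w17.png

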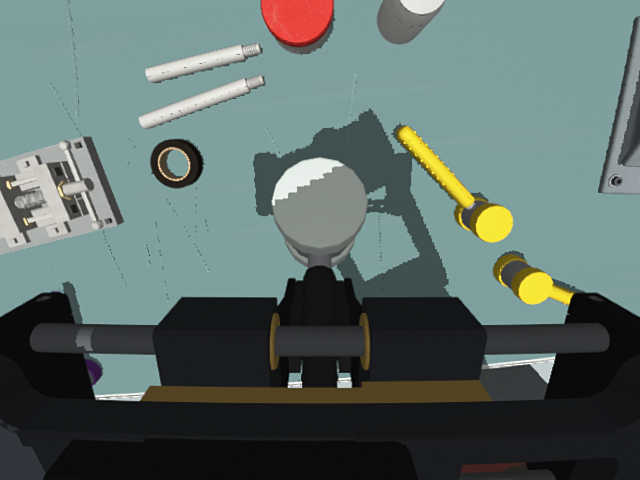

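```bash
python3 -m pendant '[[[0.006,0.043,-0.01],-0.145,1],[[0.013,0.086,-0.02],-0.29,1],[[0.02,0.128,-0.03],-0.435,1],[[0.026,0.171,-0.03],-0.58,1],[[0.033,0.214,-0.03],-0.725,1],[[0.04,0.257,-0.03],-0.87,1],[[0.046,0.3,-0.03],-1.015,1],[[0.053,0.343,-0.03],-1.16,1],[[0.06,0.386,-0.03],-1.305,1],[[0.066,0.428,-0.03],-1.45,1]]' 60
python3 - <<'E'
from h import *
delta([.545,-.143,.271],83)
E
```

```text
t: 18.25
ee_pos: [0.5422, -0.1439, 0.267]
tcp_rot: [-0.002, 0.788, 0.616, -0.001]
ft_force: [0.3, -0.4, -3.4]
width: 0.0155
pos [ 0.5422 -0.1439  0.267 ] y-heading -13.9 delta [ 0.0016  0.0024 -0.0041] turn 1.450271287197228 t 18.25 F [ 0.3 -0.4 -3.4] w 0.0155 j6 [-0.4   0.04  1.63  0.    1.47 -0.16]
```

```bash
python3 -m pendant '[[[0,0,0],-0.145,1],[[0,0,0],-0.29,1],[[0,0,0],-0.435,1],[[0,0,0],-0.58,1],[[0,0,0],-0.725,1],[[0,0,0],-0.87,1],[[0,0,0],-1.015,1],[[0,0,0],-1.16,1],[[0,0,0],-1.305,1],[[0,0,0],-1.45,1]]' 60
python3 -m pendant '[[[0,0,0],-0.12,1],[[0,0,0],-0.24,1],[[0,0,0],-0.24,1]]' 60
python3 - <<'E'
from h import *
g=save("side","s18");crop(g,260,170,380,290,6,"s18.png")
w=save("wrist","w18");cv2.imwrite("pics/w18.png",w["frame"][:,:,::-1])
t=save("top","t18");crop(t,370,170,490,270,6,"t18.png")
delta([.545,-.143,.271],83)
E
```

```text
t: 19.25
ee_pos: [0.5424, -0.142, 0.2668]
tcp_rot: [-0.003, 0.181, 0.984, 0.001]
ft_force: [0.7, -0.6, -2.7]
width: 0.0155
t: 19.55
ee_pos: [0.5425, -0.1421, 0.2672]
tcp_rot: [-0.003, 0.064, 0.998, 0.001]
ft_force: [-0.1, -0.0, -2.7]
width: 0.0154
pos [ 0.5432 -0.1424  0.2688] y-heading 82.4 delta [-0.0019 -0.0004 -0.0022] turn -0.01008617062208634 t 19.7 F [ 0.1 -0.8 -3.3] w 0.0156 j6 [-0.4   0.04  1.63  0.    1.47 -1.84]
```

View pics/s18.png

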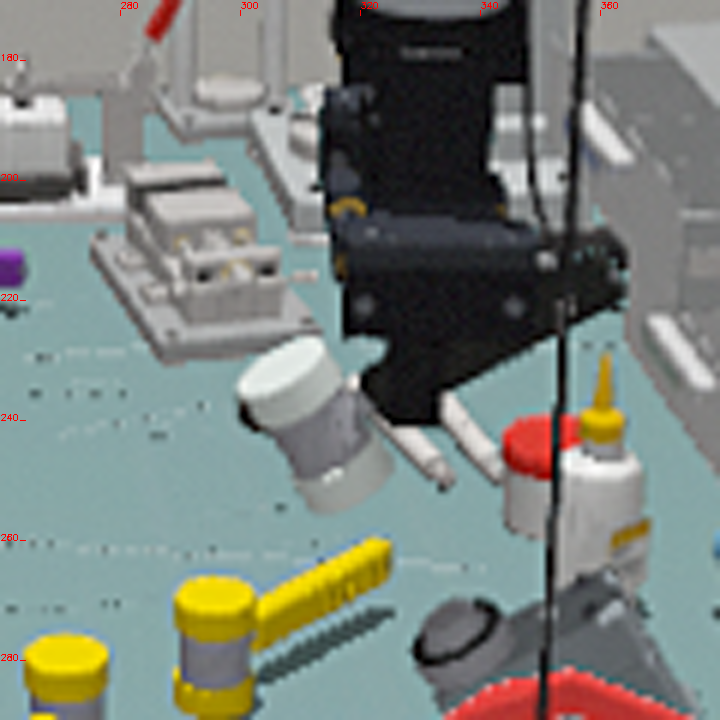

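View pics/w18.png

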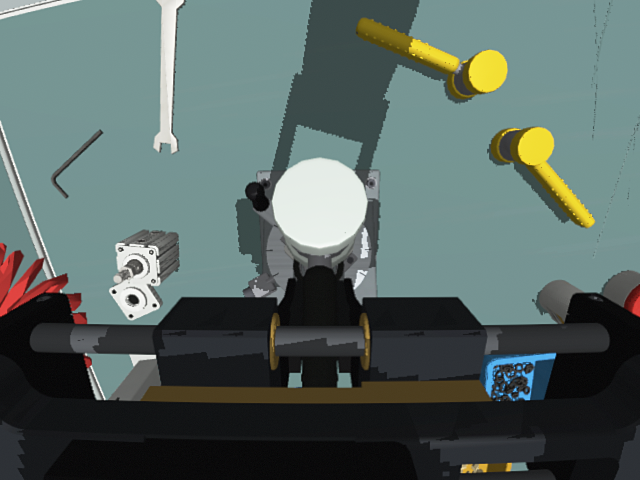

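```bash
python3 - <<'E'
from h import *
g=load("s18");w=load("w18");t=load("t18")
Tp=tri([ray(g,307.2,231.3),ray(w,320,204.5)]);print("top face",Tp,proj(g,Tp),proj(w,Tp),proj(t,Tp))
P=np.array([.5432,-.1424,.2688]);h=np.radians(172.4);f=np.array([np.cos(h),np.sin(h),0]);Z=np.array([0,0,1.])
G=P+.020*Z
for th in(24,28,32,36):
    q=np.radians(th);ax=np.sin(q)*f+np.cos(q)*Z;xd=np.cos(q)*f-np.sin(q)*Z
    M=G+.0443*xd;a=M+.032*ax;b=M-.032*ax
    lo=proj(g,b+.021*xd)[0];hi=proj(g,b-.021*xd)[0];tl=proj(g,a+.021*xd)[0];tr=proj(g,a-.021*xd)[0]
    print(th,"top",a.round(4),"img",proj(g,a)[0].round(1),proj(w,a)[0].round(1),"edges",tl.round(1),lo.round(1),tr.round(1),hi.round(1),"hend",proj(g,G-.098*xd)[0].round(1))
E
```

```text
top face [ 0.48962518 -0.13496221  0.29028159] [[306.99432327 231.33854195]] [[320.03971126 205.6987081 ]] [[420.42086199 234.27535219]]
24 top [ 0.4902 -0.1353  0.3   ] img [307.3 227.8] [319.4 211.7] edges [299.5 230.9] [309.5 252.2] [315.1 224.6] [324.8 246.1] hend [365.2 217.3]
28 top [ 0.4895 -0.1352  0.2963] img [307.  229.2] [319.4 208.3] edges [299.5 232.8] [311.  253.3] [314.6 225.5] [325.9 246.2] hend [364.2 215. ]
32 top [ 0.4892 -0.1352  0.2925] img [306.8 230.6] [319.4 205.7] edges [299.6 234.7] [312.7 254.3] [314.1 226.5] [327.  246.3] hend [363.  212.8]
36 top [ 0.489  -0.1352  0.2886] img [306.8 232. ] [319.4 203.7] edges [299.9 236.5] [314.4 255.2] [313.7 227.4] [328.1 246.4] hend [361.6 210.6]
```

View pics/t18.png

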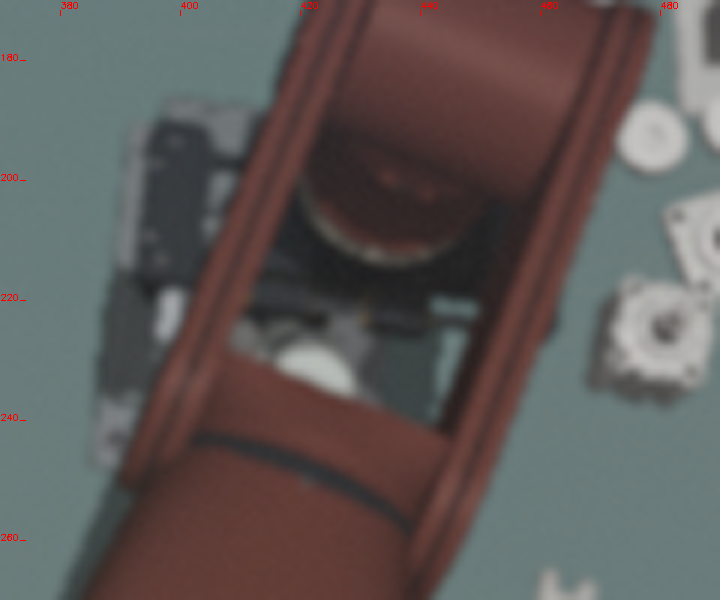

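```bash
python3 -m pendant '[[[-0.015,0,0.025],0,1],[[-0.0325,0,0.0505],0,1],[[-0.0325,0,0.0505],0,1],[[-0.0325,0,0.0505],0,1]]' 60
python3 - <<'E'
from h import *
g=save("side","s19");crop(g,290,210,370,290,9,"s19.png")
delta([.585,-.148,.2016],83)
E
```

```text
t: 20.1
ee_pos: [0.5753, -0.1466, 0.2189]
tcp_rot: [-0.002, 0.065, 0.998, 0.0]
ft_force: [-0.4, -0.3, -2.3]
width: 0.0148
pos [ 0.5758 -0.1469  0.2203] y-heading 82.5 delta [-0.0092  0.0001  0.0187] turn -0.008057751636252525 t 20.15 F [-0.9 -0.7 -3. ] w 0.0152 j6 [-0.38  0.15  1.61 -0.    1.39 -1.82]
```

View pics/s19.png

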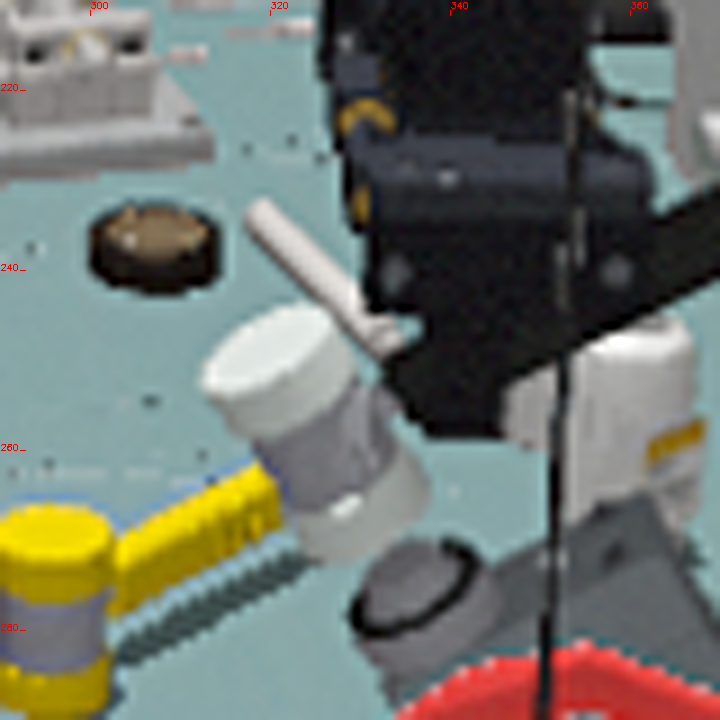

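```bash
python3 -m pendant '[[[-0.005,0,0.005],0,1],[[-0.010,0,0.013],0,1],[[-0.010,0,0.013],0,1]]' 60
python3 -m pendant '[[[-0.002,0,0.0035],0,1],[[-0.002,0,0.0035],0,1]]' 60
python3 -m pendant '[[[-0.002,0,0.0035],0,1],[[-0.002,0,0.0035],0,1]]' 60
python3 - <<'E'
from h import *
g=save("side","s20");crop(g,290,210,370,290,9,"s20.png")
delta([.585,-.148,.2016],83)
E
```

```text
t: 20.45
ee_pos: [0.586, -0.1482, 0.2064]
tcp_rot: [-0.0, 0.065, 0.998, 0.0]
ft_force: [0.1, 0.3, -2.4]
width: 0.0153
t: 20.65
ee_pos: [0.5879, -0.1484, 0.2033]
tcp_rot: [-0.0, 0.065, 0.998, 0.0]
ft_force: [-1.1, -0.4, -2.4]
width: 0.0157
t: 20.85
ee_pos: [0.59, -0.1488, 0.2006]
tcp_rot: [-0.0, 0.065, 0.998, -0.0]
ft_force: [-2.4, 0.3, 1.3]
width: 0.0158
pos [ 0.59   -0.1487  0.2006] y-heading 82.6 delta [ 0.0051  0.0001 -0.001 ] turn -0.007155272083601233 t 20.9 F [-1.7  0.9  1.8] w 0.0154 j6 [-0.38  0.19  1.59 -0.    1.35 -1.82]
```

View pics/s20.png

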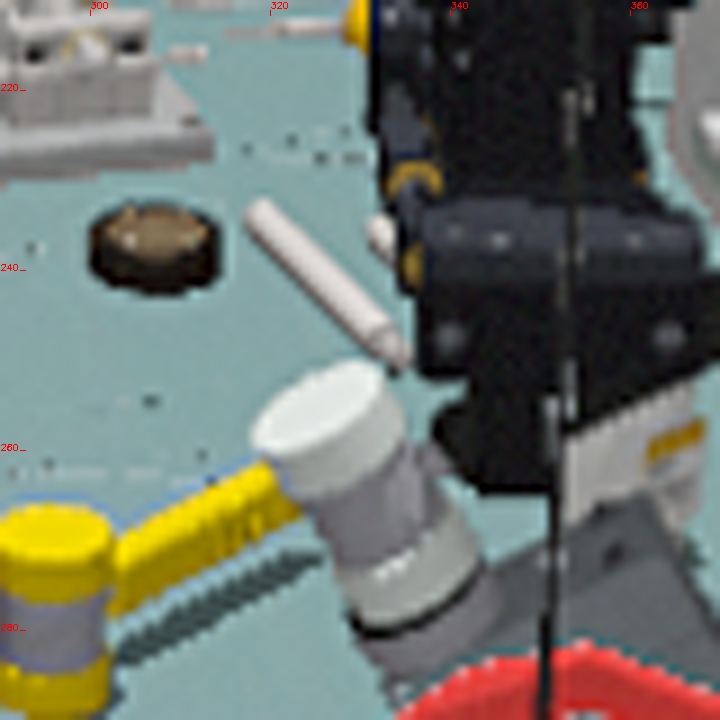

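```bash
python3 -m pendant '[[[-0.001,0,0.0017],0,1],[[-0.001,0,0.0017],0,1]]' 60
python3 -m pendant '[[[-0.001,0,0.0017],0,1],[[-0.001,0,0.0017],0,1]]' 60

```

```text
t: 21.1
ee_pos: [0.5904, -0.1488, 0.2004]
tcp_rot: [-0.0, 0.065, 0.998, -0.0]
ft_force: [-8.4, 2.0, 11.1]
width: 0.0156
t: 21.3
ee_pos: [0.5908, -0.1489, 0.2002]
tcp_rot: [-0.001, 0.065, 0.998, -0.0]
ft_force: [-14.7, 2.9, 19.6]
width: 0.0153
```

```bash
python3 -m pendant '[[[0.01,0,-0.0173],0,1],[[0.03,0,-0.052],0,1],[[0.055,0,-0.0953],0,1],[[0.055,0,-0.0953],0,1],[[0.055,0,-0.0953],0,1]]' 60
python3 -m pendant '[[[-0.013,0,0.0225],0,1],[[-0.035,0,0.0606],0,1],[[-0.057,0,0.0987],0,1]]' 60
python3 -m pendant '[[[0.020,0,-0.035],0,1],[[0.045,0,-0.078],0,1],[[0.057,0,-0.0987],0,1],[[0.057,0,-0.0987],0,1]]' 60
python3 - <<'E'
from h import *
g=save("side","s22");crop(g,270,180,370,290,7,"s22.png")
delta([.590,-.1487,.2005],83)
E
```

```text
t: 21.8
ee_pos: [0.5381, -0.1422, 0.2935]
tcp_rot: [0.002, 0.065, 0.998, -0.001]
ft_force: [0.3, 0.4, -3.1]
width: 0.0154
t: 22.1
ee_pos: [0.5959, -0.1496, 0.1932]
tcp_rot: [0.002, 0.065, 0.998, -0.0]
ft_force: [2.0, 3.9, 71.6]
width: 0.0154
t: 22.5
ee_pos: [0.5382, -0.1422, 0.2938]
tcp_rot: [0.002, 0.065, 0.998, -0.001]
ft_force: [0.9, -0.3, -3.7]
width: 0.0152
pos [ 0.5379 -0.142   0.2915] y-heading 82.6 delta [-0.0524  0.0001  0.0911] turn -0.007361867415640699 t 22.55 F [-0.6 -0.3 -4.3] w 0.0151 j6 [-0.4   0.02  1.61  0.    1.51 -1.84]
```

View pics/s22.png

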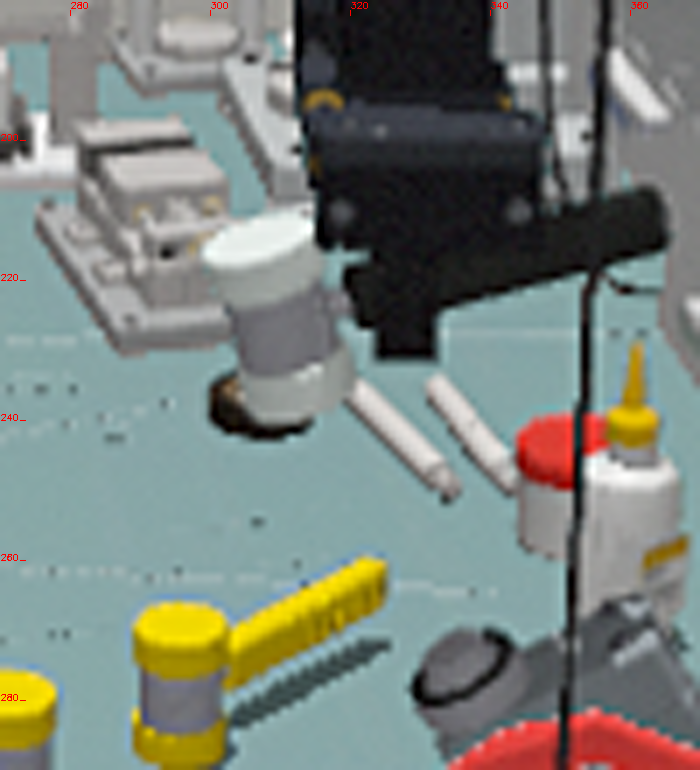

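```bash
python3 -m pendant '[[[0,0.045,0],0,1],[[0,0.09,0.02],0,1],[[0,0.135,0.05],0,1],[[0,0.18,0.08],0,1],[[0.002,0.188,0.12],0,1],[[0.002,0.188,0.165],0,1],[[0.002,0.188,0.205],0,1],[[0.002,0.188,0.225],0,1],[[0.002,0.188,0.225],0,1]]' 60
python3 - <<'E'
from h import *
g=save("side","s23");crop(g,250,200,370,300,6,"s23.png")
delta([.56,.045,.042],83)
E
```

```text
t: 23.45
ee_pos: [0.554, 0.0455, 0.0594]
tcp_rot: [-0.006, 0.064, 0.998, 0.0]
ft_force: [-0.7, -0.1, -3.2]
width: 0.0152
pos [0.5564 0.0452 0.0625] y-heading 82.6 delta [-0.0038  0.0003  0.0205] turn -0.0070852398860944315 t 23.5 F [-0.2  0.5 -2.3] w 0.0155 j6 [-0.06  0.24  1.82  0.    1.09 -1.5 ]
```

View pics/s23.png

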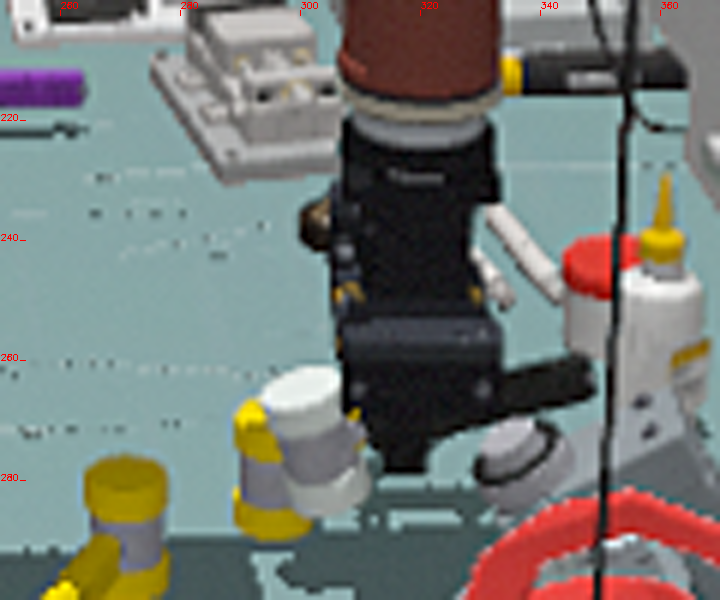

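```bash
python3 -m pendant '[[[0,0,0.01],0,1],[[0,0,0.0205],0,1],[[0,0,0.0205],0,1]]' 60
python3 -m pendant '[[[0,0,0],0,1],[[0,0,0],0,1],[[0,0,0],0,1],[[0,0,0],0,1]]' 3
python3 - <<'E'
from h import *
g=save("side","s24");crop(g,250,200,370,300,6,"s24.png")
delta([.56,.045,.042],83)
E
```

```text
t: 23.8
ee_pos: [0.559, 0.0448, 0.0455]
tcp_rot: [-0.001, 0.065, 0.998, -0.0]
ft_force: [-0.3, -0.9, -3.6]
width: 0.0153
t: 24.2
ee_pos: [0.5613, 0.0446, 0.048]
tcp_rot: [0.002, 0.065, 0.998, -0.0]
ft_force: [1.0, -0.4, 2.3]
width: 0.016
pos [0.5612 0.0446 0.048 ] y-heading 82.6 delta [0.0013 0.0002 0.006 ] turn -0.007288623146331022 t 24.25 F [ 2.5 -0.6  2.8] w 0.0161 j6 [-0.06  0.26  1.83 -0.    1.05 -1.5 ]
```

View pics/s24.png

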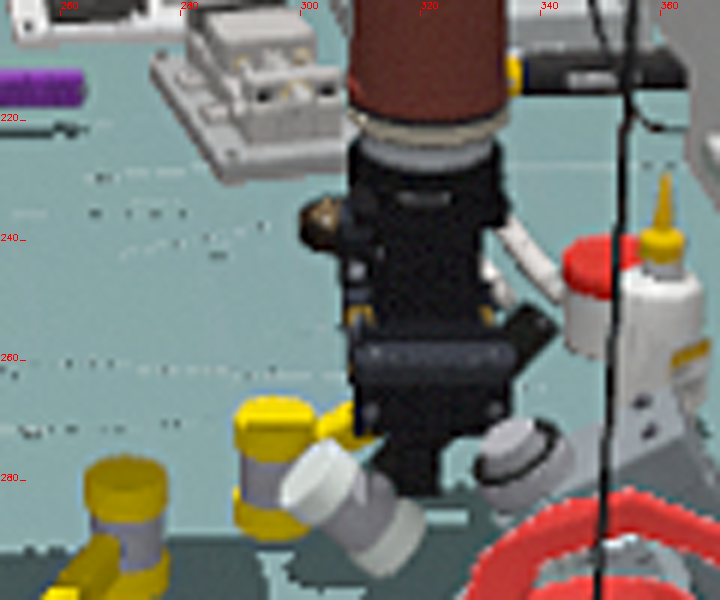

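```bash
python3 -m pendant '[[[-0.002,0,0.002],0,1],[[-0.005,0,0.004],0,1],[[-0.007,0,0.006],0,1],[[-0.007,0,0.006],0,1]]' 3
python3 -m pendant '[[[0,0,0],0,1],[[0,0,0],0,1],[[0,0,0],0,1]]' 60
python3 -m pendant '[[[0,0,-0.03],0,1],[[0,0,-0.07],0,1],[[0,0,-0.11],0,1],[[0,-0.03,-0.15],0,1],[[0,-0.06,-0.19],0,1],[[0,-0.09,-0.22],0,1],[[0,-0.09,-0.22],0,1]]' 60
python3 - <<'E'
from h import *
g=save("side","s25");crop(g,260,180,380,290,6,"s25.png")
delta([.538,-.142,.2925],83)
E
```

```text
t: 24.65
ee_pos: [0.568, 0.0438, 0.0413]
tcp_rot: [0.001, 0.065, 0.998, 0.0]
ft_force: [3.7, -0.9, 4.4]
width: 0.016
t: 24.95
ee_pos: [0.5678, 0.0438, 0.0413]
tcp_rot: [0.001, 0.065, 0.998, -0.0]
ft_force: [4.2, -1.6, 5.1]
width: 0.0154
t: 25.65
ee_pos: [0.5556, -0.0486, 0.2642]
tcp_rot: [0.002, 0.066, 0.998, -0.001]
ft_force: [1.2, -0.0, -2.0]
width: 0.0154
pos [ 0.5546 -0.0466  0.2612] y-heading 82.4 delta [ 0.0039 -0.0967 -0.0313] turn -0.00985924844990869 t 25.7 F [-0.6  0.4 -3.3] w 0.0155 j6 [-0.23  0.03  1.66  0.    1.45 -1.66]
```

View pics/s25.png

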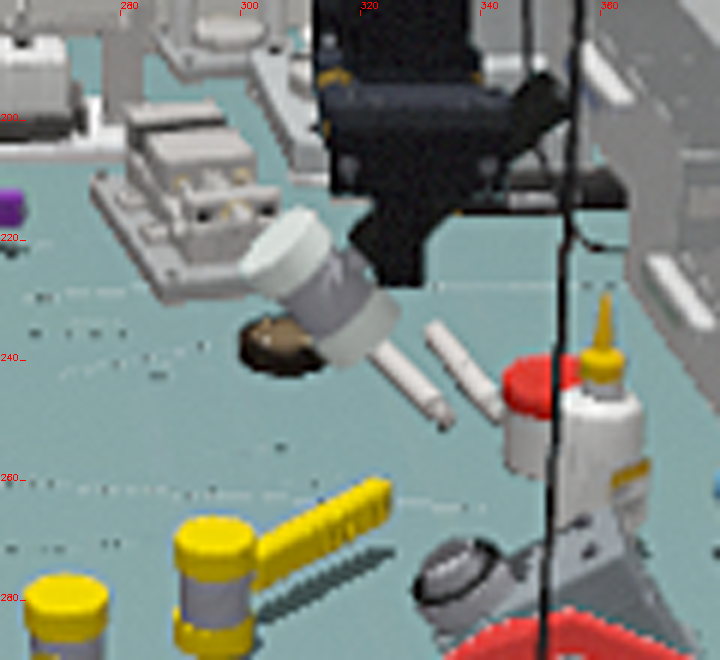

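```bash
python3 -m pendant '[[[0.002,-0.045,-0.015],0,1],[[0.004,-0.090,-0.03],0,1],[[0.004,-0.097,-0.031],-0.01,1],[[-0.011,-0.097,-0.005],-0.01,1],[[-0.026,-0.097,0.021],-0.01,1],[[-0.036,-0.097,0.038],-0.01,1],[[-0.036,-0.097,0.038],-0.01,1],[[-0.036,-0.097,0.038],-0.01,1]]' 60
python3 - <<'E'
from h import *
g=save("side","s26");crop(g,290,210,370,290,9,"s26.png")
delta([.590,-.1487,.2005],83)
E
```

```text
t: 26.5
ee_pos: [0.5767, -0.1444, 0.22]
tcp_rot: [-0.003, 0.059, 0.998, 0.001]
ft_force: [0.3, -0.0, -2.4]
width: 0.0156
pos [ 0.5775 -0.145   0.2216] y-heading 83.2 delta [-0.0129 -0.0022  0.021 ] turn 0.003730368293335334 t 26.55 F [ 0.9 -0.6 -3.5] w 0.0152 j6 [-0.38  0.15  1.6   0.    1.39 -1.83]
```

View pics/s26.png

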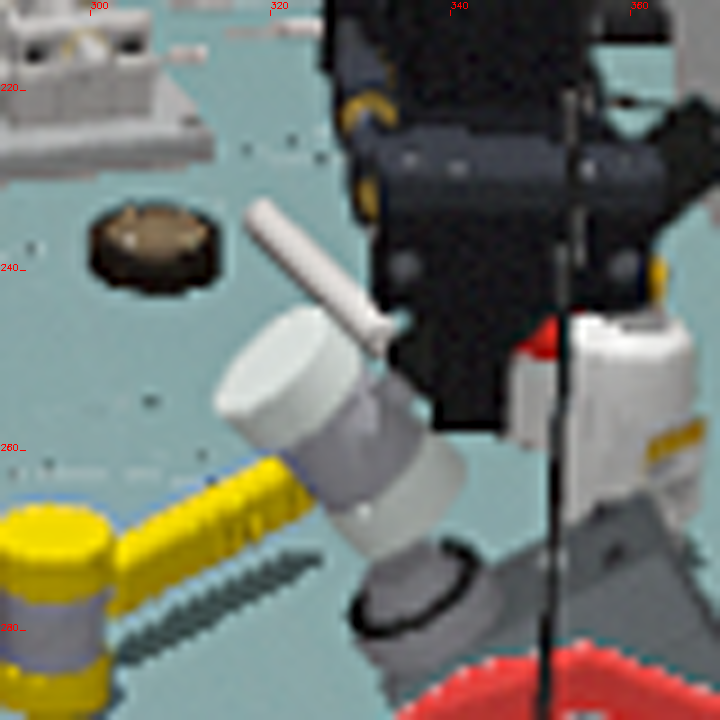

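```bash
python3 -m pendant '[[[-0.003,-0.002,0.005],0,1],[[-0.006,-0.002,0.010],0,1],[[-0.009,-0.002,0.014],0,1],[[-0.011,-0.002,0.018],0,1],[[-0.013,-0.002,0.021],0,1],[[-0.013,-0.002,0.021],0,1]]' 15
python3 - <<'E'
from h import *
g=save("side","s27");crop(g,290,210,370,290,9,"s27.png")
delta([.590,-.1487,.2005],83)
E
```

```text
t: 27.15
ee_pos: [0.5924, -0.1501, 0.2041]
tcp_rot: [0.002, 0.06, 0.998, -0.0]
ft_force: [-0.1, 0.8, 6.8]
width: 0.0157
pos [ 0.5924 -0.1501  0.2042] y-heading 83.2 delta [0.0026 0.0011 0.0037] turn 0.002799424713055936 t 27.2 F [-0.3 -0.5  6.8] w 0.0157 j6 [-0.38  0.2   1.59  0.    1.36 -1.83]
```

View pics/s27.png

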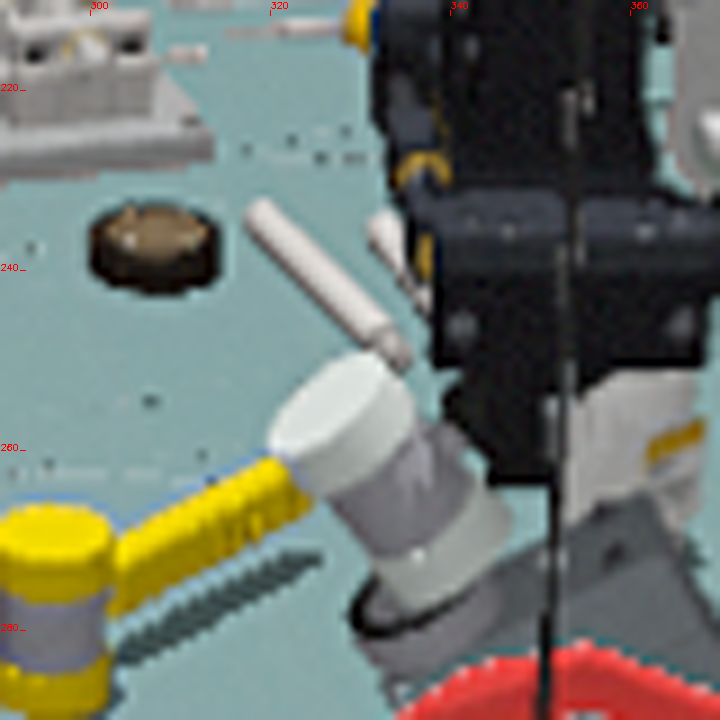

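```bash
python3 -m pendant '[[[0.001,0,0.0025],0,1],[[0.001,0,0.005],0,1],[[0.001,0,0.005],0,1]]' 12
python3 - <<'E'
from h import *
g=save("side","s28");crop(g,290,210,370,290,9,"s28.png")
delta([.590,-.1487,.2005],83)
E
```

```text
t: 27.5
ee_pos: [0.5919, -0.1503, 0.2]
tcp_rot: [0.003, 0.06, 0.998, -0.001]
ft_force: [-0.7, 0.2, 8.0]
width: 0.0158
pos [ 0.5918 -0.1503  0.1999] y-heading 83.2 delta [ 0.002   0.0014 -0.0006] turn 0.002745987696281958 t 27.55 F [-0.4  0.7  8.3] w 0.0159 j6 [-0.38  0.2   1.59  0.    1.35 -1.83]
```

View pics/s28.png

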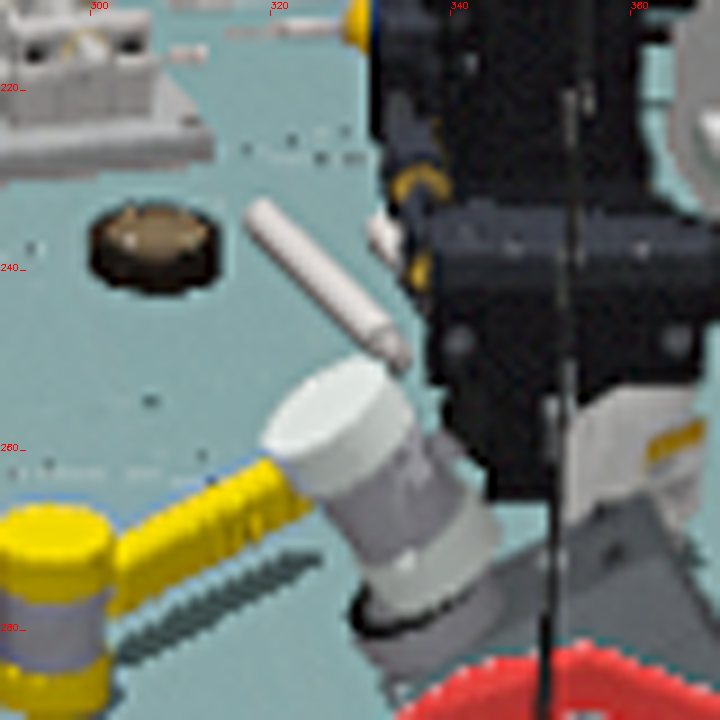

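```bash
python3 -m pendant '[[[0,0,0],0,1],[[0,0,0],0,1],[[0.01,0,-0.0173],0,1],[[0.03,0,-0.052],0,1],[[0.055,0,-0.0953],0,1],[[0.055,0,-0.0953],0,1],[[0.055,0,-0.0953],0,1]]' 60
python3 -m pendant '[[[-0.0085,0,0.0147],0,1],[[-0.0305,0,0.0528],0,1],[[-0.0525,0,0.0909],0,1],[[-0.03,0,0.052],0,1],[[-0.005,0,0.0087],0,1],[[0,0,0],0,1]]' 60
python3 - <<'E'
from h import *
g=save("side","s29");crop(g,270,180,370,290,7,"s29.png")
delta([.592,-.150,.2],83)
E
```

```text
t: 28.25
ee_pos: [0.5358, -0.1433, 0.2934]
tcp_rot: [0.002, 0.06, 0.998, -0.001]
ft_force: [0.1, -0.4, -3.2]
width: 0.0154
t: 28.85
ee_pos: [0.5358, -0.1433, 0.292]
tcp_rot: [-0.0, 0.06, 0.998, 0.0]
ft_force: [1.1, -0.1, -1.6]
width: 0.0154
pos [ 0.5359 -0.1434  0.2927] y-heading 83.2 delta [-0.0563  0.0001  0.0927] turn 0.0027997931839349806 t 28.9 F [ 1.3 -0.8 -0.7] w 0.016 j6 [-0.4   0.01  1.62 -0.    1.51 -1.85]
```

View pics/s29.png

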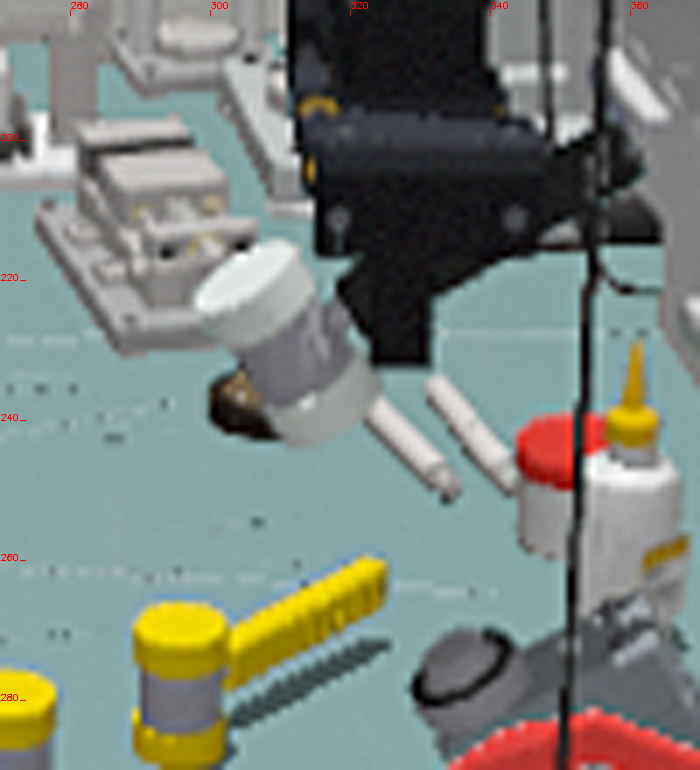

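```bash
python3 -m pendant '[[[-0.0085,0,0.0147],0,1],[[-0.031,0,0.0537],0,1],[[-0.0535,0,0.0927],0,1]]' 60
python3 -m pendant '[[[0.025,0,-0.0433],0,1],[[0.0485,0,-0.084],0,1],[[0.0535,0,-0.0927],0,1],[[0.0535,0,-0.0927],0,1]]' 60
python3 - <<'E'
from h import *
g=save("side","s30");crop(g,270,180,370,290,7,"s30.png")
delta([.592,-.150,.2],83)
E
```

```text
t: 29.2
ee_pos: [0.5887, -0.149, 0.1947]
tcp_rot: [-0.001, 0.06, 0.998, 0.0]
ft_force: [-2.1, -0.7, -2.3]
width: 0.0155
t: 29.6
ee_pos: [0.5359, -0.1431, 0.2905]
tcp_rot: [0.0, 0.06, 0.998, 0.0]
ft_force: [0.8, 0.2, -3.6]
width: 0.0155
pos [ 0.5354 -0.1428  0.2895] y-heading 83.2 delta [-0.0572 -0.0004  0.0894] turn 0.002706069928165737 t 29.65 F [-0.9 -0.1 -3.6] w 0.0154 j6 [-0.4   0.01  1.62  0.    1.51 -1.85]
```

View pics/s30.png

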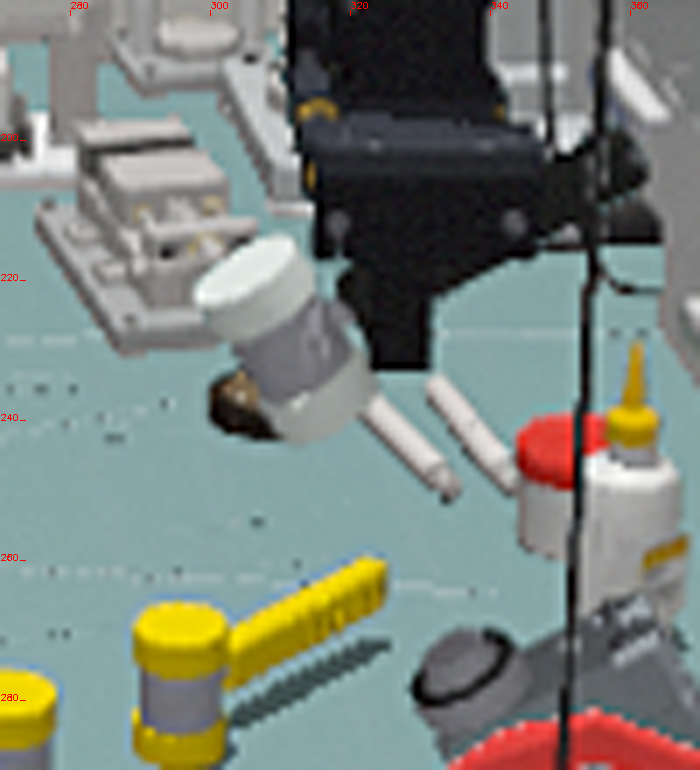

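```bash
for i in 1; do python3 -m pendant '[[[-0.0035,0,0.0061],0,1],[[-0.0285,0,0.0494],0,1],[[-0.0535,0,0.0927],0,1],[[-0.0285,0,0.0494],0,1],[[-0.0035,0,0.0061],0,1],[[0,0,0],0,1]]' 60; done
python3 -m pendant '[[[-0.0035,0,0.0061],0,1],[[-0.0285,0,0.0494],0,1],[[-0.0535,0,0.0927],0,1],[[-0.0285,0,0.0494],0,1],[[-0.0035,0,0.0061],0,1],[[0,0,0],0,1]]' 60
python3 - <<'E'
from h import *
g=save("side","s31");crop(g,270,180,370,290,7,"s31.png")
w=save("wrist","w31");cv2.imwrite("pics/w31.png",w["frame"][:,:,::-1])
delta([.592,-.150,.2],83)
E
```

```text
t: 30.25
ee_pos: [0.5359, -0.1434, 0.2919]
tcp_rot: [-0.0, 0.06, 0.998, 0.0]
ft_force: [1.1, -0.5, -1.3]
width: 0.0153
t: 30.85
ee_pos: [0.5358, -0.1433, 0.2916]
tcp_rot: [-0.0, 0.06, 0.998, 0.0]
ft_force: [0.6, 0.1, -0.3]
width: 0.0151
pos [ 0.5357 -0.143   0.2915] y-heading 83.2 delta [-0.0566 -0.0002  0.0916] turn 0.0027078868024207436 t 30.95 F [ 0.4 -0.5 -2.6] w 0.0154 j6 [-0.4   0.01  1.62  0.    1.51 -1.85]
```

View pics/s31.png

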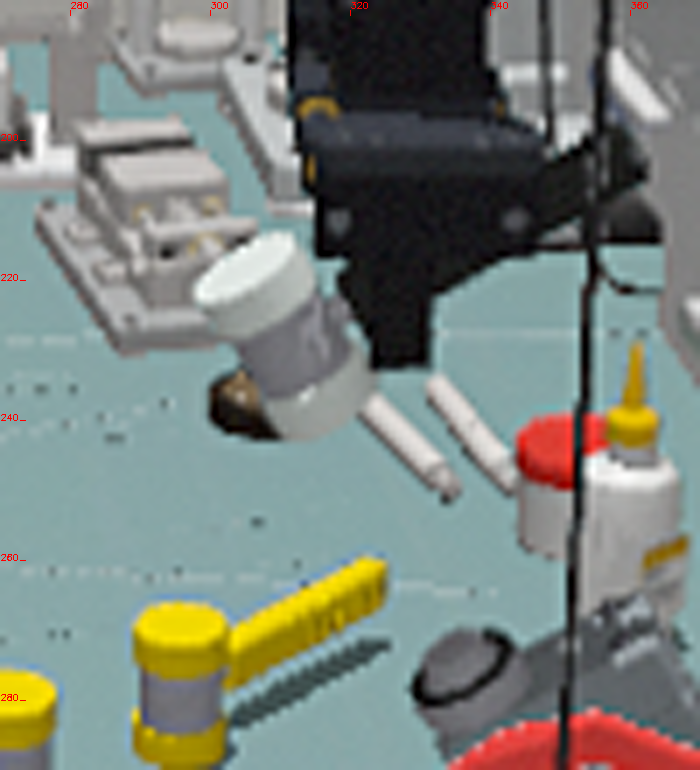

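View pics/w31.png

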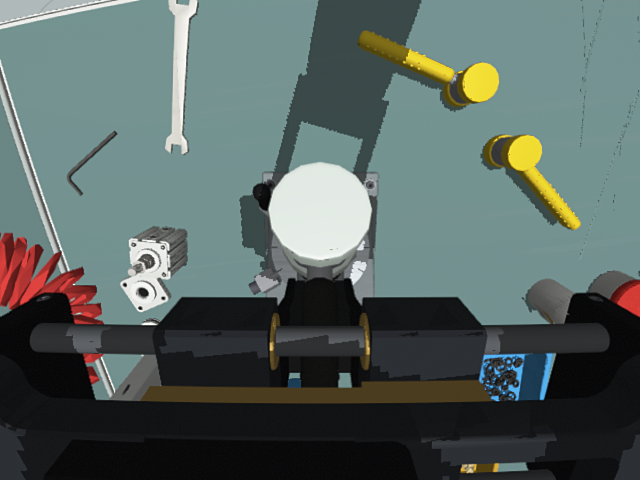

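```bash
python3 -m pendant '[[[-0.0035,0,0.0061],0,1],[[-0.0285,0,0.0494],0,1],[[-0.0535,0,0.0927],0,1],[[-0.0285,0,0.0494],0,1],[[-0.0035,0,0.0061],0,1],[[0,0,0],0,1]]' 60
python3 -m pendant '[[[-0.0035,0,0.0061],0,1],[[-0.0285,0,0.0494],0,1],[[-0.0535,0,0.0927],0,1],[[-0.0285,0,0.0494],0,1],[[-0.0035,0,0.0061],0,1],[[0,0,0],0,1]]' 60
python3 -m pendant '[[[-0.0035,0,0.0061],0,1],[[-0.0285,0,0.0494],0,1],[[-0.0535,0,0.0927],0,1],[[-0.0285,0,0.0494],0,1],[[-0.0035,0,0.0061],0,1],[[0,0,0],0,1]]' 60
python3 -m pendant '[[[-0.0035,0,0.0061],0,1],[[-0.0285,0,0.0494],0,1],[[-0.0535,0,0.0927],0,1]]' 60
python3 -m pendant '[[[0.025,0,-0.0433],0,1],[[0.05,0,-0.0866],0,1],[[0.0535,0,-0.0927],0,1]]' 60
python3 - <<'E'
from h import *
g=save("side","s32");crop(g,270,180,370,290,7,"s32.png")
delta([.592,-.150,.2],83)
E
```

```text
t: 31.55
ee_pos: [0.5357, -0.1433, 0.2919]
tcp_rot: [-0.0, 0.06, 0.998, 0.0]
ft_force: [0.7, 0.2, -1.5]
width: 0.0152
t: 32.15
ee_pos: [0.5357, -0.1432, 0.2916]
tcp_rot: [-0.0, 0.06, 0.998, 0.0]
ft_force: [1.3, -0.4, -1.5]
width: 0.0154
t: 32.75
ee_pos: [0.5356, -0.1432, 0.2915]
tcp_rot: [-0.0, 0.06, 0.998, 0.0]
ft_force: [0.2, -0.1, -1.3]
width: 0.0156
t: 33.05
ee_pos: [0.5894, -0.1493, 0.1976]
tcp_rot: [0.002, 0.06, 0.998, -0.0]
ft_force: [0.7, 0.5, 12.2]
width: 0.0153
t: 33.35
ee_pos: [0.5356, -0.1432, 0.2915]
tcp_rot: [-0.0, 0.06, 0.998, 0.0]
ft_force: [1.6, -0.8, -0.8]
width: 0.0153
pos [ 0.5358 -0.1432  0.2925] y-heading 83.2 delta [-0.0564 -0.      0.0926] turn 0.0027341350343463105 t 33.4 F [ 0.3  0.5 -0.4] w 0.0156 j6 [-0.4   0.01  1.62  0.    1.51 -1.85]
```

View pics/s32.png

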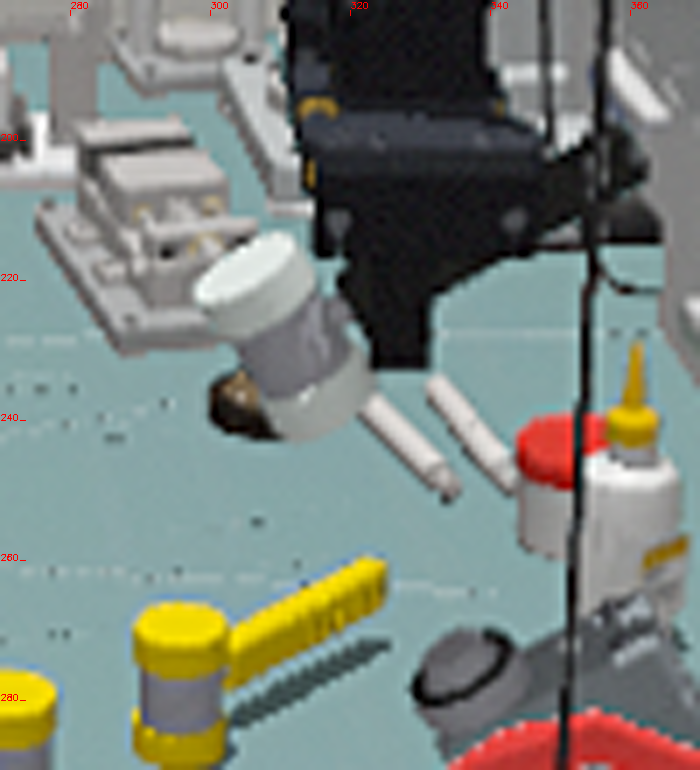

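```bash
python3 -m pendant '[[[-0.0035,0,0.0061],0,1],[[-0.0285,0,0.0494],0,1],[[-0.0535,0,0.0927],0,1],[[-0.0285,0,0.0494],0,1],[[-0.0035,0,0.0061],0,1],[[0,0,0],0,1]]' 60
python3 -m pendant '[[[-0.0040,0,0.007],0,1],[[-0.029,0,0.0502],0,1],[[-0.054,0,0.0935],0,1],[[-0.0285,0,0.0494],0,1],[[-0.0035,0,0.0061],0,1],[[0,0,0],0,1]]' 60
python3 -m pendant '[[[-0.0040,0,0.007],0,1],[[-0.029,0,0.0502],0,1],[[-0.054,0,0.0935],0,1],[[-0.0285,0,0.0494],0,1],[[-0.0035,0,0.0061],0,1],[[0,0,0],0,1]]' 60
python3 -m pendant '[[[-0.0040,0,0.007],0,1],[[-0.029,0,0.0502],0,1],[[-0.054,0,0.0935],0,1],[[-0.0285,0,0.0494],0,1],[[-0.0035,0,0.0061],0,1],[[0,0,0],0,1]]' 60
python3 - <<'E'
from h import *
g=save("side","s33");crop(g,270,180,370,290,7,"s33.png")
delta([.592,-.150,.2],83)
E
```

```text
t: 34.0
ee_pos: [0.5356, -0.1432, 0.2917]
tcp_rot: [-0.0, 0.06, 0.998, 0.0]
ft_force: [1.6, 0.2, -1.7]
width: 0.0154
t: 34.6
ee_pos: [0.5356, -0.1432, 0.2919]
tcp_rot: [0.0, 0.06, 0.998, -0.0]
ft_force: [0.4, -0.5, -1.9]
width: 0.0157
t: 35.2
ee_pos: [0.5356, -0.1431, 0.2914]
tcp_rot: [-0.0, 0.06, 0.998, 0.0]
ft_force: [0.5, 0.3, -1.1]
width: 0.0153
t: 35.8
ee_pos: [0.5356, -0.1431, 0.2913]
tcp_rot: [-0.0, 0.06, 0.998, 0.0]
ft_force: [1.6, -0.9, -1.4]
width: 0.0157
pos [ 0.5358 -0.1432  0.2923] y-heading 83.2 delta [-0.0564 -0.      0.0924] turn 0.0026567966754629264 t 35.85 F [ 0.2 -0.7 -1.9] w 0.0155 j6 [-0.4   0.01  1.62  0.    1.51 -1.85]
```

View pics/s33.png

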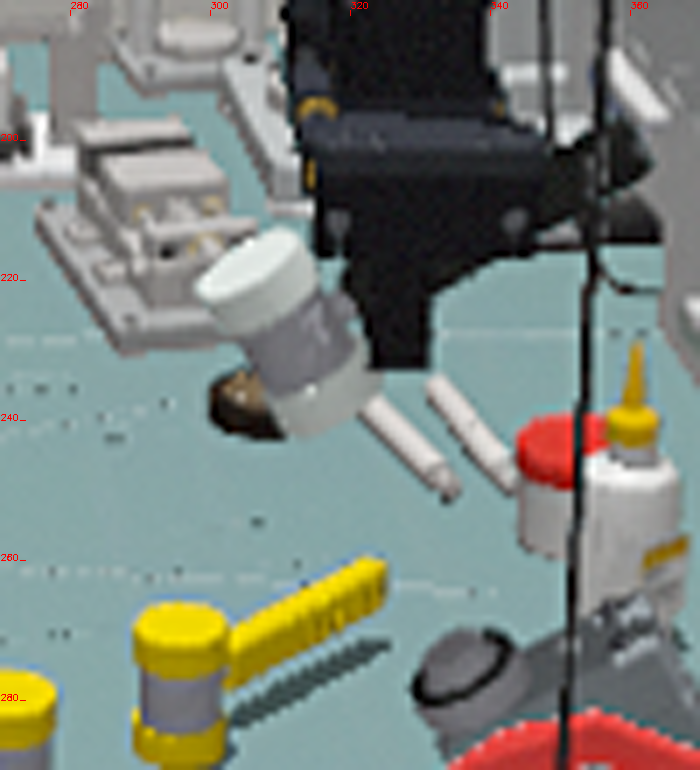

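```bash
python3 -m pendant '[[[-0.005,0,0.0087],0,1],[[-0.030,0,0.052],0,1],[[-0.055,0,0.0953],0,1],[[-0.030,0,0.052],0,1],[[-0.005,0,0.0087],0,1],[[0,0,0],0,1]]' 60
python3 -m pendant '[[[-0.005,0,0.0087],0,1],[[-0.030,0,0.052],0,1],[[-0.055,0,0.0953],0,1]]' 60
python3 -m pendant '[[[0.025,0,-0.0433],0,1],[[0.05,0,-0.0866],0,1],[[0.055,0,-0.0953],0,1]]' 60
python3 - <<'E'
from h import *
g=save("side","s34");crop(g,270,180,370,290,7,"s34.png")
delta([.592,-.150,.2],83)
E
```

```text
t: 36.45
ee_pos: [0.5355, -0.1431, 0.2914]
tcp_rot: [-0.0, 0.06, 0.998, 0.0]
ft_force: [0.6, -0.4, -0.9]
width: 0.0159
t: 36.75
ee_pos: [0.5907, -0.1494, 0.1941]
tcp_rot: [0.001, 0.06, 0.998, -0.0]
ft_force: [-4.0, 0.4, 4.0]
width: 0.0155
t: 37.05
ee_pos: [0.5356, -0.1431, 0.2908]
tcp_rot: [-0.001, 0.06, 0.998, 0.0]
ft_force: [0.7, 0.1, -1.2]
width: 0.0157
pos [ 0.5358 -0.1432  0.2923] y-heading 83.2 delta [-0.0565 -0.      0.0925] turn 0.0027274074329289434 t 37.1 F [ 0.8 -0.6 -1.8] w 0.0152 j6 [-0.4   0.01  1.62  0.    1.51 -1.85]
```

View pics/s34.png

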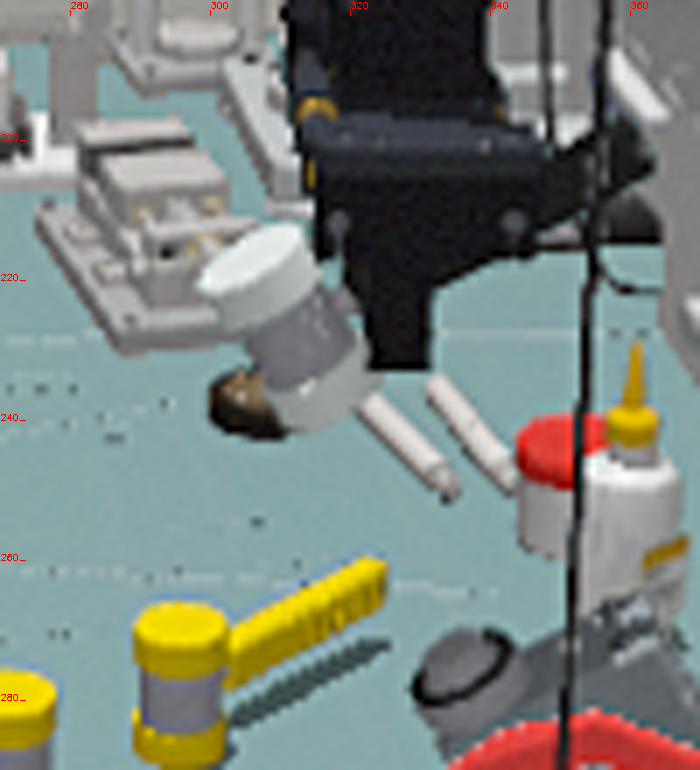

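```bash
python3 -m pendant '[[[-0.005,0,0.0087],0,1],[[-0.030,0,0.052],0,1]]' 60
python3 -c "
from station import status
s=status.state();print(s['t'],s['qvel'].round(2))"
python3 -m pendant '[[[-0.025,0,0.0433],0,1],[[0,0,0],0,1],[[0.025,0,-0.0433],0,1],[[0.030,0,-0.052],0,1]]' 60
python3 -m pendant '[[[-0.005,0,0.0087],0,1],[[-0.030,0,0.052],0,1],[[-0.055,0,0.0953],0,1],[[-0.030,0,0.052],0,1],[[-0.005,0,0.0087],0,1],[[0,0,0],0,1]]' 60
```

```text
t: 37.3
ee_pos: [0.5673, -0.1474, 0.2428]
tcp_rot: [0.004, 0.06, 0.998, -0.002]
ft_force: [1.9, 0.6, -2.4]
width: 0.0156
37.3 [ 0.12  0.9  -0.02  0.01 -0.84  0.13]
t: 37.7
ee_pos: [0.5356, -0.1431, 0.2909]
tcp_rot: [-0.001, 0.06, 0.998, 0.0]
ft_force: [1.6, -0.3, -1.5]
width: 0.0154
t: 38.3
ee_pos: [0.5356, -0.1431, 0.2907]
tcp_rot: [-0.001, 0.06, 0.998, 0.0]
ft_force: [1.6, 0.2, -1.1]
width: 0.0158
```

```bash
python3 -m pendant '[[[0.008,0.042,0],0.145,1],[[0.017,0.085,0],0.29,1],[[0.025,0.128,0],0.435,1],[[0.034,0.171,0],0.58,1],[[0.042,0.214,0],0.725,1],[[0.051,0.257,0],0.87,1],[[0.059,0.3,0],1.015,1],[[0.068,0.342,0],1.16,1],[[0.076,0.385,0],1.305,1],[[0.085,0.428,0],1.45,1]]' 60
python3 -m pendant '[[[0,0,0.01],0.145,1],[[0,0,0.02],0.29,1],[[0,0,0.04],0.435,1],[[0,0,0.06],0.58,1],[[0,0,0.08],0.725,1],[[0,0,0.10],0.87,1],[[0,0,0.12],1.015,1],[[0,0,0.14],1.16,1],[[0,0,0.15],1.305,1],[[0,0,0.16],1.45,1]]' 60
python3 - <<'E'
from h import *
delta([.502,.2925,.08],-96)
E
```

```text
t: 39.3
ee_pos: [0.501, 0.2918, 0.2888]
tcp_rot: [-0.0, 0.692, 0.721, -0.001]
ft_force: [0.6, -0.1, -2.2]
width: 0.0156
t: 40.3
ee_pos: [0.5001, 0.2896, 0.1278]
tcp_rot: [0.0, 0.997, 0.081, -0.002]
ft_force: [0.3, 0.7, -3.0]
width: 0.0155
pos [0.5001 0.2896 0.1278] y-heading -80.7 delta [ 0.0025 -0.0026  0.0478] turn 0.26645941104496956 t 40.3 F [ 0.3  0.7 -3. ] w 0.0155 j6 [0.39 0.19 1.74 0.   1.21 1.8 ]
```

```bash
python3 -m pendant '[[[0.012,0.002,0.02],0.14,1],[[0.024,0.004,0.05],0.266,1],[[0.024,0.004,0.075],0.266,1],[[0.024,0.004,0.075],0.266,1]]' 60
python3 - <<'E'
from h import *
g=save("side","s40");crop(g,240,190,360,280,6,"s40.png")
delta([.5245,.290,.042],-96)
E
```

```text
t: 40.7
ee_pos: [0.5213, 0.2882, 0.0498]
tcp_rot: [0.002, 0.999, -0.049, -0.005]
ft_force: [-1.5, -0.2, -3.6]
width: 0.0157
pos [0.5228 0.2889 0.0525] y-heading -95.6 delta [ 0.0016 -0.0013  0.0105] turn 0.006777682101861941 t 40.75 F [ 0.5  0.  -2.1] w 0.0156 j6 [0.37 0.33 1.72 0.   1.09 2.04]
```

View pics/s40.png

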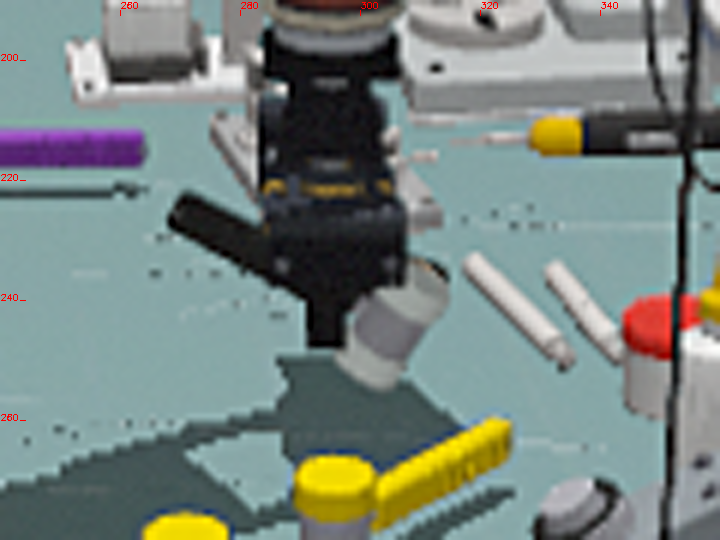

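```bash
python3 -m pendant '[[[0.001,0,0.006],0,1],[[0.001,0,0.009],0,1],[[0.001,0,0.009],0,1]]' 60
python3 -m pendant '[[[0,0,0],0,1],[[0,0,0],0,1],[[-0.003,0,0.004],0,1],[[-0.006,0,0.008],0,1],[[-0.009,0,0.012],0,1],[[-0.012,0,0.016],0,1],[[-0.015,0,0.020],0,1],[[-0.017,0,0.023],0,1]]' 3
python3 - <<'E'
from h import *
g=save("side","s41");crop(g,240,190,360,280,6,"s41.png")
delta([.502,.291,.011],-96)
E
```

```text
t: 41.05
ee_pos: [0.5278, 0.2902, 0.0485]
tcp_rot: [-0.0, 0.999, -0.049, 0.001]
ft_force: [-0.6, 0.0, -2.6]
width: 0.0157
t: 41.85
ee_pos: [0.5101, 0.2916, 0.0245]
tcp_rot: [0.0, 0.999, -0.049, -0.0]
ft_force: [-1.3, -1.1, 3.5]
width: 0.0154
pos [0.5098 0.2917 0.0243] y-heading -95.6 delta [-0.0077  0.0014  0.0134] turn 0.0066745097622586125 t 41.9 F [-0.4  0.4  0.2] w 0.0163 j6 [0.39 0.35 1.77 0.   1.03 2.05]
```

View pics/s41.png

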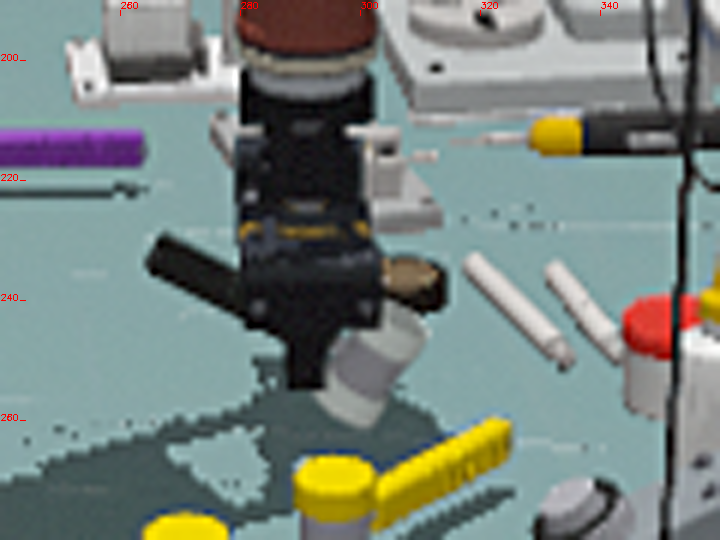

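```bash
python3 -m pendant '[[[-0.002,0,0.003],0,1],[[-0.004,0,0.006],0,1],[[-0.006,0,0.009],0,1],[[-0.008,0,0.012],0,1],[[-0.008,0,0.014],0,1],[[-0.008,0,0.014],0,1]]' 3
python3 - <<'E'
from h import *
g=save("side","s42");crop(g,240,190,360,280,6,"s42.png")
delta([.502,.291,.011],-96)
E
```

```text
t: 42.5
ee_pos: [0.5019, 0.2924, 0.0102]
tcp_rot: [0.0, 0.999, -0.049, -0.001]
ft_force: [-2.5, 0.7, 0.1]
width: 0.016
pos [0.5024 0.2923 0.0103] y-heading -95.6 delta [-0.0002  0.0014 -0.0007] turn 0.006646453476582601 t 42.55 F [-0.7  0.7 -1.6] w 0.016 j6 [ 0.39  0.36  1.79 -0.    1.    2.06]
```

View pics/s42.png

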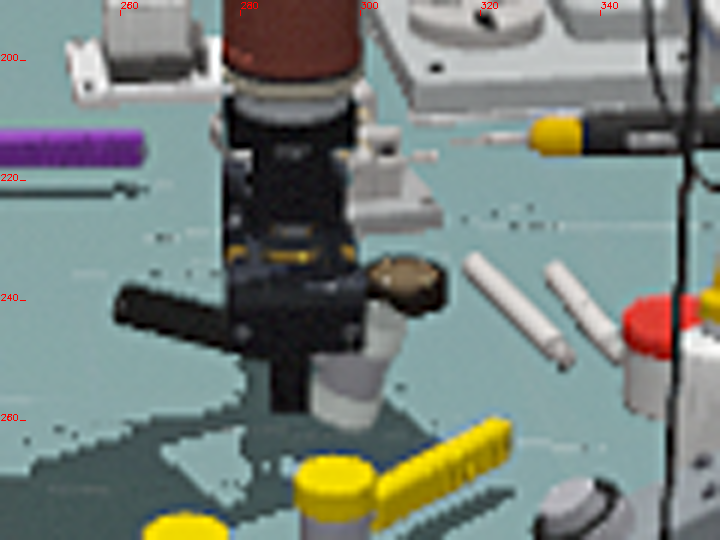

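```bash
python3 -m pendant '[[[0,0,0],0,0.5],[[0,0,0],0,0.5],[[0,0,0],0,0.4],[[0,0,0],0,0.2],[[0,0,0],0,0.0],[[0,0,0],0,-0.2],[[0,0,0],0,-0.2]]' 3
python3 - <<'E'
from h import *
g=save("side","s43");crop(g,240,190,360,280,6,"s43.png")
delta([.502,.291,.1],-96)
E
```

```text
t: 43.25
ee_pos: [0.5026, 0.2924, 0.0109]
tcp_rot: [-0.0, 0.999, -0.049, 0.0]
ft_force: [0.7, 0.5, -0.1]
width: 0.0487
pos [0.5026 0.2924 0.0109] y-heading -95.6 delta [-0.0004  0.0014 -0.0891] turn 0.006443164536121038 t 43.3 F [ 0.7  0.1 -1.2] w 0.0496 j6 [ 0.39  0.36  1.79 -0.    1.    2.06]
```

View pics/s43.png

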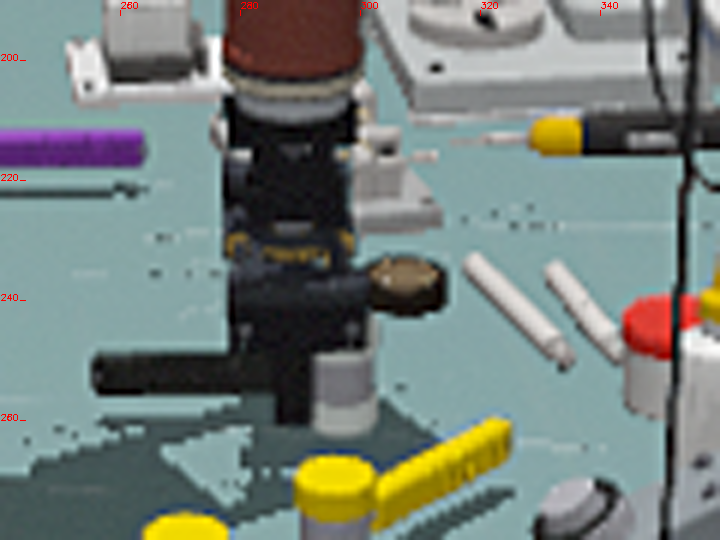

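```bash
python3 -m pendant '[[[0,0.001,-0.03],0,-0.2],[[0,0.001,-0.07],0,-0.2],[[0,0.001,-0.11],0,-0.2],[[0,0.001,-0.16],0,-0.2],[[0,0.001,-0.2],0,-0.2],[[0,0.001,-0.2],0,-0.2]]' 3
python3 - <<'E'
from h import *
w=save("wrist","w44");cv2.imwrite("pics/w44.png",w["frame"][:,:,::-1])
g=save("side","s44");crop(g,240,190,360,280,6,"s44.png");t=save("top","t44");crop(t,370,170,490,270,6,"t44.png")
delta([.502,.291,.1],-96)
E
```

```text
t: 43.9
ee_pos: [0.5064, 0.2931, 0.219]
tcp_rot: [-0.003, 0.999, -0.049, 0.006]
ft_force: [1.3, 0.2, 0.9]
width: 0.0523
pos [0.5021 0.2912 0.2103] y-heading -95.6 delta [-0.      0.0002  0.1103] turn 0.00643385763823437 t 44.05 F [-0.3  0.3 -0.8] w 0.0523 j6 [ 0.39  0.12  1.66 -0.    1.36  2.06]
```

View pics/s44.png

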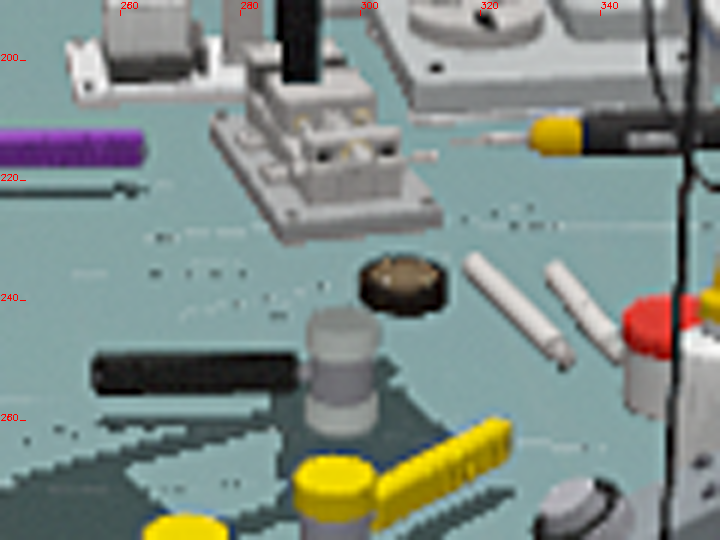

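View pics/t44.png

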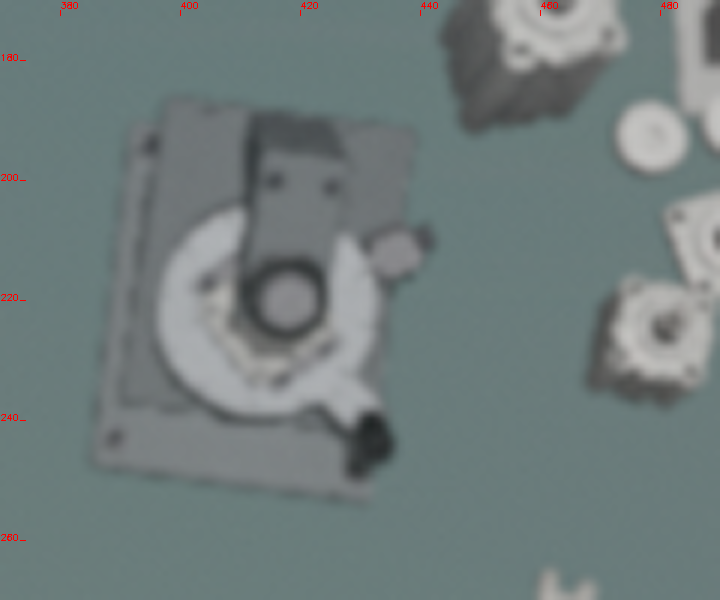

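View pics/w44.png

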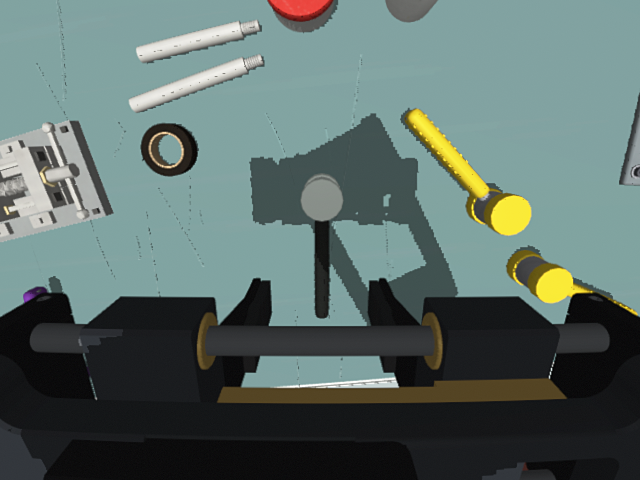

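```bash
python3 - <<'E'
from h import *
g=load("w44");s=status.state();r=rot(s["tcp_rot"])
for p in[(320,0),(320,60),(320,240),(0,0),(640,0)]:
    o,d=ray(g,*p);print(p,r.inv().apply(d).round(3))
M=onz(g,321.5,199.5,.064);print("mallet now",M)
x=np.load("jig.npy")
from plan import model
x[4]=np.radians(230);D,T,u,v,n,k=model(x)
# pin top approx: cap surface? guess plane of table below
print(D-.059*n, T)
E
```

```text
(320, 0) [ 0.343 -0.005  0.939]
(320, 60) [ 0.213 -0.005  0.977]
(320, 240) [-0.282 -0.004  0.959]
(0, 0) [ 0.285 -0.639  0.714]
(640, 0) [0.286 0.631 0.722]
mallet now [0.53182153 0.28931731 0.064     ]
yaw holes -6.8153608020797805 0.13436837539258514
[ 0.59205969 -0.14880216  0.12058722] [ 0.56713268 -0.14573714  0.10608722]
```

```bash
python3 -m pendant '[[[0.006,0.045,0],0,-0.2],[[0.013,0.09,0],0,-0.2],[[0.02,0.136,0],0,-0.2],[[0.027,0.18,0.02],0,-0.2],[[0.033,0.225,0.05],0,-0.2],[[0.04,0.272,0.075],0,-0.2],[[0.04,0.272,0.075],0,-0.2]]' 3
python3 - <<'E'
from h import *
w=save("wrist","w45");cv2.imwrite("pics/w45.png",w["frame"][:,:,::-1]);crop(w,480,20,640,200,4,"w45a.png")
E
```

```text
t: 44.75
ee_pos: [0.5115, 0.0133, 0.1302]
tcp_rot: [0.0, 0.999, -0.051, -0.005]
ft_force: [-0.2, 0.1, -0.1]
width: 0.052
```

View pics/w45.png

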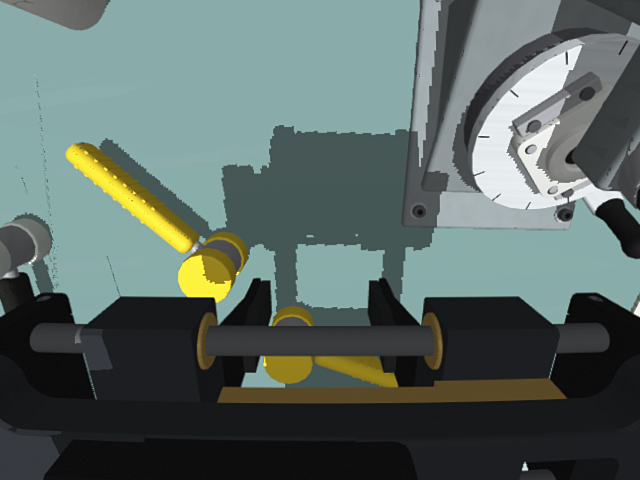

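View pics/w45a.png

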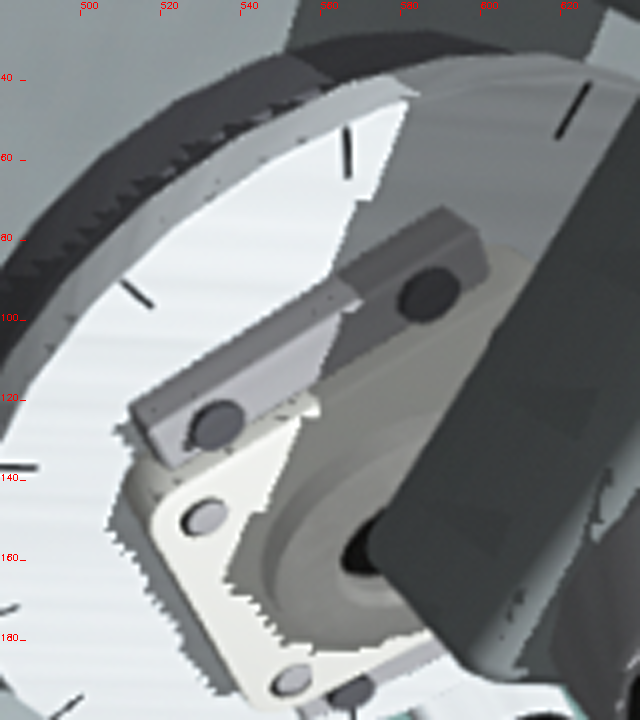

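```bash
python3 -m pendant '[[[0.045,0,0],0,-0.2],[[0.09,0,0.01],0,-0.2],[[0.09,0.002,0.015],0,-0.2],[[0.09,0.002,0.015],0,-0.2]]' 3
python3 - <<'E'
from h import *
w=save("wrist","w46");cv2.imwrite("pics/w46.png",w["frame"][:,:,::-1]);crop(w,480,130,640,300,4.4,"w46a.png")
from plan import model
x=np.load("jig.npy");x[4]=np.radians(230);D,T,u,v,n,k=model(x)
for h in(.05,.06,.07,.08):print(h,proj(w,D-h*n))
E
```

```text
t: 45.2
ee_pos: [0.6037, 0.0072, 0.1181]
tcp_rot: [-0.0, 0.999, -0.049, -0.003]
ft_force: [-0.7, 0.4, -1.0]
width: 0.0521
yaw holes -6.8153608020797805 0.13436837539258514
0.05 [[608.2292954  301.58707743]]
0.06 [[598.64868832 286.32966593]]
0.07 [[589.60890657 272.06552007]]
0.08 [[581.07665281 258.71327736]]
```

View pics/w46a.png

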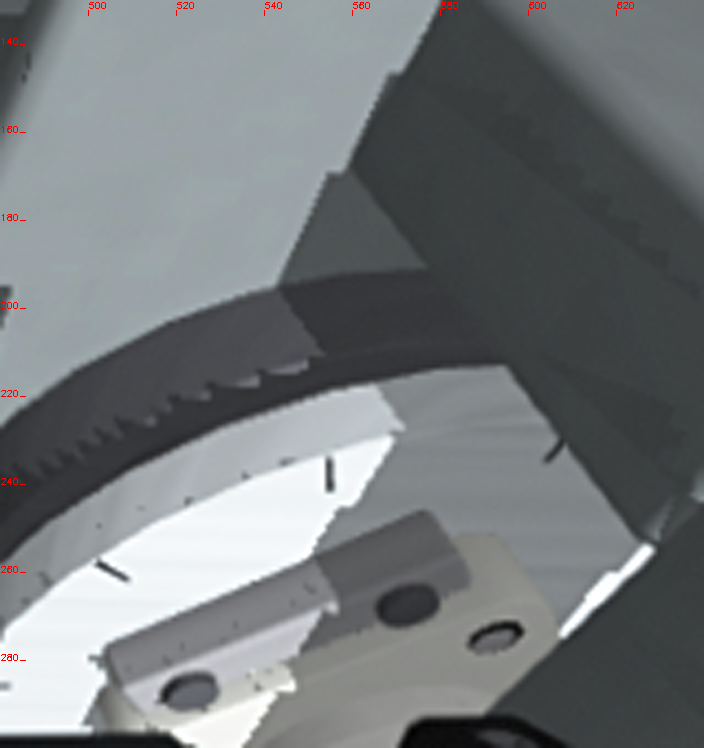

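```bash
python3 -m pendant '[[[-0.02,-0.03,-0.02],0,-0.2],[[-0.04,-0.06,-0.06],0,-0.2],[[-0.04,-0.06,-0.06],0,-0.2],[[-0.04,-0.06,-0.06],0,-0.2]]' 3
python3 - <<'E'
from station import ticket
print(ticket.finish_job())
E
```

```text
t: 45.65
ee_pos: [0.5711, 0.0712, 0.1838]
tcp_rot: [-0.0, 0.999, -0.048, 0.002]
ft_force: [0.4, -0.3, 0.1]
width: 0.0521
the job is handed in; nothing more can be done
None
```

I turned the table two clicks to notch 0, knocked the pin home and stood the mallet back on its head. I handed the job in at about 45.7 s; it reports no verdict.

**What I did**
- **Table:** it clicked from about -60° to 0. The first two tries at the second click slipped off the knob. The pictures showed the fingertips standing at the reported TCP, not 22 mm ahead of it, so I went lower and it clicked in.
- **Mallet:** the tool can only point straight down, so I tilted the mallet about 30° in a loose grip against the bench to match the driver, then gripped hard.
- **Blows:** about 15 at roughly 0.5 m/s. The first overran the ring and twisted the mallet to an estimated 15–17° off the driver's axis. I re-tilted it on the bench and pressed it square on the ring before going on.

**What the last checks showed**
- **Pin:** the wrist picture from the side shows the pin under the driver flush in its hole or slightly below the surface. I judged this by eye.
- **Table:** the top picture after the blows shows the knob at the near right. A fit just after the last click put it within about a degree of notch 0.
- **Mallet:** it stands upright about 14 mm from where it started.
- **Bystanders:** the grease pot and oiler look unmoved in the pictures I took. I did not measure any of the three bystanders' positions.
- **Driver angle:** the steepest slow contact was about 13° off the axis, against a limit of about 20°. These angles are estimates from the pictures.

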